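# Restock the till-roll caddy and roll it to its mark

## Robot

A 6-joint arm with a two-finger parallel gripper is mounted at the origin on the work surface. World frame = base frame: x ahead of the robot, y to its left, z up, the work surface at z = 0. Lengths are in mm, angles in rad, forces in N, time in s.
With the tool pointing down it reaches from about 250 to 800 mm from the base axis. Payload 3.9 kg.
Tool frame: the origin (TCP) lies midway between the tips of the shut fingers; the grasp point (between the pads) lies 19 mm behind it; z points along the fingers, y is the line along which they close (so a half turn about z gives the same grasp; the last joint's range is limited). The gripper opens to 85 mm and grips with 20 to 120 N. Pads are 22 mm wide; open, the fingers measure 114 mm over their backs; the gripper's body (76 mm by 85 mm) begins 54 mm behind the grasp point. The pads swing forward as they close: fully open they stand 13 mm farther back than shut.
Start: joints at [1.132, 0.26, -0.138, 1.173, 0, 1.571], TCP at [223.042, 475.255, 231.304] pointing down, gripper open.
Joint ranges: [-2.78, 2.78], [-0.83, 1.72], [-1.28, 1.37], [-1.9, 2.12], [-1.57, 1.48], [-3.14, 3.14]. Speed limits (rad/s): [2.57, 2.57, 3.14, 3.14, 3.14, 3.14].

## Interface

Orientations are given as a rotation vector (axis times angle).
In Python, from workcell import * gives the robot as it stands. The module is installed in compiled form; this text tells all that it offers.
- The arm moves only by the tool step_arm, never from a script. Its argument "commands" is a list of rows, each an object with "fingers": the gripper's target within -1 to 1 (fully open at 1, half-way at 0, shut at -1); "slide": the shift along the tool's x, y, z normalised to -1 to 1, where 1 is 100 mm, a list of three; "twist": the turn about the tool's z normalised to -1 to 1, where 1 is 45 degrees. In form: [{"fingers": fingers, "slide": [dx, dy, dz], "twist": twist}, ...]. A call has exactly 8 rows; each row shifts and turns the commanded pose from where the row before left it, along the tool's axes as they then stand; what a row does not reach is not made up. A row lasts 1/10 s, in which the tool goes at most 50 mm and 8.59 degrees, less where a joint would pass 70% of its speed; a pose out of reach is approached as far as the arm can. A call with a number of a shift or a turn outside -1 to 1 is refused whole. A call with a gripper value outside its range is refused whole. The fingers move at their own pace and stop on an object; "force" is the grip in N (left out, the last holds). Time passes only in rows, so rows that do not move let the fingers close, or fill a call up. It gives the time, the measured TCP pose, the force, the opening and the grip force at its end, in the units of the state.
- observe(): the state, without advancing time (a new reading comes with each control period).
- camera(name): name is "side" or "top"; returns a dict with "frame" (384x512x3 uint8, red, green, blue), "fovy" (degrees; the focal length in pixels is half the picture's height over the tangent of half this angle, whatever the lens; pixels are square), "cx", "cy" (the principal point, pixels), "origin" and "orientation" of the camera in the world. Camera axes: x right, y down, z forward; pixel columns grow to the right and rows downward; lengths in mm; the calibration is good to about 2 mm. A picture is of the moment at which its call begins. There is no depth.
- job_done(): hands the job in; it is judged then, once.
Trained networks look in a picture, given as the dict that the camera call returned (one of the last four; its "shot" number tells which), for a name from the list of things; names that differ only in an ending like _2 or _b are one class to them, and where a whole thing is asked for, a point or a joint stands for the part that bears it (a point fixed in the world has none). Each returns a list of dicts, best first, with "conf" (0 to 1); they miss things now and then, are a little off and sometimes report something else, mostly with a low value. They report only what shows in the picture. A call takes as long as a camera call.
- recognise(label, picture): "position" ([column, row] in pixels, amid what is visible of it).
- landmark_of(label, picture): "position" ([column, row] in pixels: a listed point, or the origin of a listed thing).
The state is a dict: "time_s": time; "q": joint angles; "qd": joint speeds; "effort": joint torques, N m; "eef_pos": TCP position; "ee_rot": TCP orientation; "contact_force": force on the tool from outside, world axes, zero at the start; "ft_torque": the same for the moment, N m; "opening": finger opening in mm; "grasp_force": force on a finger pad.
Only numpy, scipy, OpenCV 4.12 (cv2) and the standard library are available. Lean on these libraries where they do the work, as an engineer would, in place of code of your own. Each camera call takes 0.05 s, during which the arm holds its last target. There are 200 camera calls.

## Task

Restock the little roll caddy: take the spent cardboard cores off its posts and drop them in the waste bin, and set every full till roll on the counter over a post of its own, down on the deck, leaving the other counter things alone. Then, without lifting the caddy, roll it by its handle, forwards until all four swivel castors trail straight behind their pivots, and steer it onto the taped mark: deck inside the lines, front towards the doubled line, the castors still trailing straight and the rolls still on their posts when you let go.

Things in the scene. Friction and masses are not known exactly. Their poses are not given: they have to be found in the camera images.
- caddy: wheeled roll caddy, 1.3 kg: plywood deck 160 mm long (x), 180 wide (y), top 50 mm above the counter, on four swivel castors; four posts, push handle. Origin: at counter level under the deck's centre; x to its front (away from the handle), y left, z up. Rolls any way once its castors swing round (some 2 N); steer it by pinching the handle bar from above and moving the hand level
- handle (a point): centre of the push-handle bar: level, square, black, 14 by 14 mm, 124 mm long along the caddy's y; 125 mm behind the caddy's origin, 145 mm above the counter. Free within 40 mm but for two slanting 10 mm uprights, 55 mm either side of its centre, running down and forwards to the deck
- post1 (a point): foot, on the deck's top face (50 mm above the counter), of an upright steel post 12 mm thick with a round tip 75 mm above the deck; at x = +37, y = +50 mm in the caddy's frame. It takes one till roll, which then rests on the deck
- post2 (a point): foot, on the deck's top face (50 mm above the counter), of an upright steel post 12 mm thick with a round tip 75 mm above the deck; at x = +37, y = -50 mm in the caddy's frame. It takes one till roll, which then rests on the deck
- post3 (a point): foot, on the deck's top face (50 mm above the counter), of an upright steel post 12 mm thick with a round tip 75 mm above the deck; at x = -37, y = +50 mm in the caddy's frame. It takes one till roll, which then rests on the deck
- post4 (a point): foot, on the deck's top face (50 mm above the counter), of an upright steel post 12 mm thick with a round tip 75 mm above the deck; at x = -37, y = -50 mm in the caddy's frame. It takes one till roll, which then rests on the deck
- axle_fl (a point): wheel centre of the caddy's front left castor (wheel 28 mm across), which swivels without stop about an upright pivot at x = +60, y = +66 mm in the caddy's frame; wheel centre 16 mm from that pivot. Trailing straight: wheel centre directly behind the pivot (towards the handle); rolling some 80 to 100 mm straight forward swings it there
- axle_fr (a point): wheel centre of the caddy's front right castor (wheel 28 mm across), which swivels without stop about an upright pivot at x = +60, y = -66 mm in the caddy's frame; wheel centre 16 mm from that pivot. Trailing straight: wheel centre directly behind the pivot (towards the handle); rolling some 80 to 100 mm straight forward swings it there
- axle_rl (a point): wheel centre of the caddy's rear left castor (wheel 28 mm across), which swivels without stop about an upright pivot at x = -60, y = +66 mm in the caddy's frame; wheel centre 16 mm from that pivot. Trailing straight: wheel centre directly behind the pivot (towards the handle); rolling some 80 to 100 mm straight forward swings it there
- axle_rr (a point): wheel centre of the caddy's rear right castor (wheel 28 mm across), which swivels without stop about an upright pivot at x = -60, y = -66 mm in the caddy's frame; wheel centre 16 mm from that pivot. Trailing straight: wheel centre directly behind the pivot (towards the handle); rolling some 80 to 100 mm straight forward swings it there
- mark: the parking mark on the counter: a flat white taped rectangle, clear inside 190 mm long (x) by 210 mm wide (y), so that the deck stands inside it with 15 mm to spare all round; one end has a second tape line, the front end. Origin: its centre, at counter height; x points to its front end. Rolls may stand on it at the start
- roll1: a full till roll of white paper standing on end on the counter, 58 mm across, 57 mm high, with a 25 mm hole right through its axis, 130 g nominal; origin: centre of its underside, z along its axis. It fits over any post of the caddy. Some starts have fewer rolls (None if absent).
- roll2: a full till roll of white paper standing on end on the counter, 58 mm across, 57 mm high, with a 25 mm hole right through its axis, 130 g nominal; origin: centre of its underside, z along its axis. It fits over any post of the caddy. Some starts have fewer rolls (None if absent).
- roll3: a full till roll of white paper standing on end on the counter, 58 mm across, 57 mm high, with a 25 mm hole right through its axis, 130 g nominal; origin: centre of its underside, z along its axis. It fits over any post of the caddy. Some starts have fewer rolls (None if absent).
- roll4: a full till roll of white paper standing on end on the counter, 58 mm across, 57 mm high, with a 25 mm hole right through its axis, 130 g nominal; origin: centre of its underside, z along its axis. It fits over any post of the caddy. Some starts have fewer rolls (None if absent).
- core1: a spent roll: bare brown cardboard core, 35 mm across, 57 mm high, 25 mm hole, 25 g, left standing over post1 on the deck; origin: centre of its underside at the start, z along its axis. Some starts have fewer (None if absent); a post without one is free
- core2: a spent roll: bare brown cardboard core, 35 mm across, 57 mm high, 25 mm hole, 25 g, left standing over post2 on the deck; origin: centre of its underside at the start, z along its axis. Some starts have fewer (None if absent); a post without one is free
- core3: a spent roll: bare brown cardboard core, 35 mm across, 57 mm high, 25 mm hole, 25 g, left standing over post3 on the deck; origin: centre of its underside at the start, z along its axis. Some starts have fewer (None if absent); a post without one is free
- core4: a spent roll: bare brown cardboard core, 35 mm across, 57 mm high, 25 mm hole, 25 g, left standing over post4 on the deck; origin: centre of its underside at the start, z along its axis. Some starts have fewer (None if absent); a post without one is free
- bin: the waste bin: a dark open-topped steel box standing on the counter, 160 by 160 mm outside, 110 mm high, 4 mm walls; origin under its centre. Fixed
- tag: a grey security tag, a disc 56 mm across and 20 mm high, origin under its centre; a bystander
- stapler: a black desk stapler, 130 by 34 mm, 48 mm high, origin under its centre; a bystander
- tape: a roll of packing tape lying flat, 100 mm across, 48 mm high, origin under its centre; a bystander
- pencup: a round dark pen cup with pens, 76 mm across, 145 mm high to the pen tips, origin under its centre; a bystander

How it is judged:
By the outcome, as a careful person would: the job done as asked, in the order asked, and still so for the second after the job is handed in, with the robot touching nothing.
Of roll1, roll2, roll3, roll4 only 3 to 4 are there at a start; the rules pass over those that are not, and their reading is None.
Of core1, core2, core3, core4 only 2 to 4 are there at a start; the rules pass over those that are not, and their reading is None.
At some moment in a run one of roll1, roll2, roll3, roll4 may be knocked a few centimetres aside while the robot is not near it.
It also fails if it takes over 210 s, if anything falls off the work surface, if the arm or the gripper's body presses on something with over 40 N, if the wrist force passes 120 N, or if a joint passes its speed limit or range.

## Working session

There is one attempt and no reset: what is moved stays moved. The work goes in short steps, Python scripts to look and compute and a tool call to move; the robot and the scene stay as the last step left them, time stands still between calls to the robot, and variables do not carry over. Pictures are saved under pics/ and viewed, at most 14 in all, crops included, and the job is handed in when it is done.

Besides the shell and the picture viewer there is one more tool, called by a JSON object that holds its "fn" and its "kwargs", one argument or row to a line. step_arm: Moves the arm, as the interface text tells. Scaled input: -1 to 1 covers 100 mm each way for a shift and 45 degrees each way for a turn. Its arguments: {"type":"object","properties":{"commands":{"type":"array"},"force":{"type":"number"}},"required":["commands"]}

```bash
mkdir -p pics; cat > h.py <<'E'
from workcell import *
import numpy as np, cv2
from scipy.spatial.transform import Rotation as R
def cam(n,save=None):
    p=camera(n)
    if save: cv2.imwrite(f'pics/{save}.png',p['frame'][:,:,::-1])
    return p
def rot(o):
    o=np.array(o,float)
    if o.shape==(3,3): return o
    return R.from_rotvec(o).as_matrix() if o.size==3 else R.from_quat(o).as_matrix()
def world(p,px,z):
    f=p['frame'].shape[0]/2/np.tan(np.radians(p['fovy'])/2)
    d=rot(p['orientation'])@np.array([(px[0]-p['cx'])/f,(px[1]-p['cy'])/f,1])
    o=np.array(p['origin'],float); return (o+d*(z-o[2])/d[2])
def proj(p,X):
    f=p['frame'].shape[0]/2/np.tan(np.radians(p['fovy'])/2)
    c=rot(p['orientation']).T@(np.array(X,float)-np.array(p['origin'],float))
    return np.array([p['cx']+f*c[0]/c[2],p['cy']+f*c[1]/c[2]])
def lm(p,l,z,n=1,mc=0.2):
    return [(np.round(world(p,d['position'],z)[:2]).astype(int).tolist(),np.round(d['position']).astype(int).tolist(),round(d['conf'],2)) for d in landmark_of(l,p)[:n] if d['conf']>mc]
E
python3 - <<'E'
from h import *
t=cam('top','top0'); s=cam('side','side0')
for p in (t,s): print({k:v for k,v in p.items() if k!='frame'})
for nm,p in (('t',t),('s',s)):
  for l,z,n in [('caddy',0,2),('handle',145,2),('post1',50,5),('post2',50,2),('post3',50,2),('post4',50,2),('mark',0,2),('roll1',0,6),('core1',50,6),('bin',0,1),('tag',0,1),('stapler',0,1),('tape',0,1),('pencup',0,1),('axle_fl',14,4),('axle_rr',14,4)]:
    print(nm,l,lm(p,l,z,n))
s=observe(); print(s['eef_pos'],s['ee_rot'],s['opening'],s['time_s'], R.from_rotvec(s['ee_rot']).as_matrix().round(3))
E
```

```text
{'fovy': 52.12176070932427, 'cx': 255.1938805164613, 'cy': 192.29134574919445, 'origin': array([ 524.89544629,  -28.48870804, 1232.88413719]), 'orientation': array([-2.2154644 ,  2.19276022, -0.04272564]), 'shot': 1}
{'fovy': 46.32385579022876, 'cx': 254.53920912439096, 'cy': 191.76238877976024, 'origin': array([466.89988287, 859.41718088, 671.95175763]), 'orientation': array([-0.16780881,  2.67940959, -1.49393189]), 'shot': 2}
t caddy [([561, 193], [184, 194], 0.56)]
t handle [([528, 296], [137, 204], 0.96)]
t post1 [([505, 196], [180, 212], 0.84), ([520, 132], [201, 208], 0.79), ([600, 233], [168, 181], 0.64), ([607, 156], [194, 179], 0.57)]
t post2 [([505, 196], [180, 212], 0.84), ([520, 132], [201, 208], 0.79)]
t post3 [([505, 196], [180, 212], 0.84), ([520, 132], [201, 208], 0.79)]
t post4 [([505, 196], [180, 212], 0.84), ([520, 132], [201, 208], 0.79)]
t mark []
t roll1 [([633, -239], [321, 173], 0.83), ([459, -217], [314, 228], 0.78), ([593, -81], [271, 185], 0.69), ([462, -29], [254, 227], 0.51)]
t core1 [([502, 205], [177, 213], 0.66), ([607, 162], [191, 179], 0.61), ([593, 
[... 914 characters left out ...]
[502, 205], [282, 286], 0.83), ([455, -142], [310, 195], 0.69), ([517, 121], [278, 258], 0.67), ([618, 153], [229, 264], 0.64), ([544, 193], [261, 280], 0.43)]
s bin [([469, -412], [307, 163], 0.79)]
s tag [([381, -127], [338, 216], 0.63)]
s stapler [([354, 165], [354, 297], 0.81)]
s tape [([795, 37], [166, 243], 0.73)]
s pencup [([799, -95], [179, 212], 0.76)]
s axle_fl [([614, -218], [254, 188], 0.64), ([601, -60], [250, 220], 0.49), ([465, -389], [308, 162], 0.21)]
s axle_rr [([491, 210], [287, 302], 0.41)]
[223.04557092 475.25134473 231.3026163 ] [ 6.83734864e-01  3.06627732e+00 -4.13379827e-05] 85.2430858664246 1.7 [[-0.905  0.425  0.   ]
 [ 0.425  0.905 -0.   ]
 [-0.    -0.    -1.   ]]
```

```bash
python3 -c "
import cv2
a=cv2.imread('pics/top0.png');cv2.imwrite('pics/top0c.png',cv2.resize(a[80:300,90:420],None,fx=2.4,fy=2.4,interpolation=cv2.INTER_CUBIC))
a=cv2.imread('pics/side0.png');cv2.imwrite('pics/side0c.png',cv2.resize(a[140:340,130:380],None,fx=3,fy=3,interpolation=cv2.INTER_CUBIC))"
```

```text
(no output)
```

View pics/top0c.png

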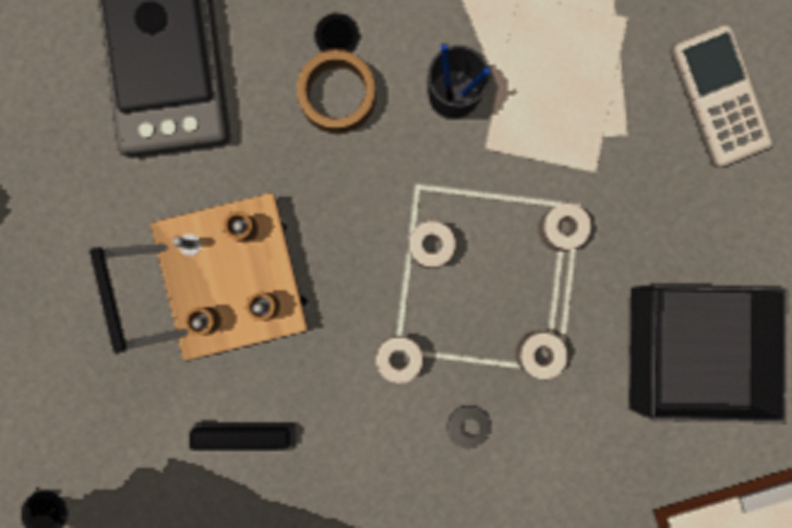

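View pics/side0c.png

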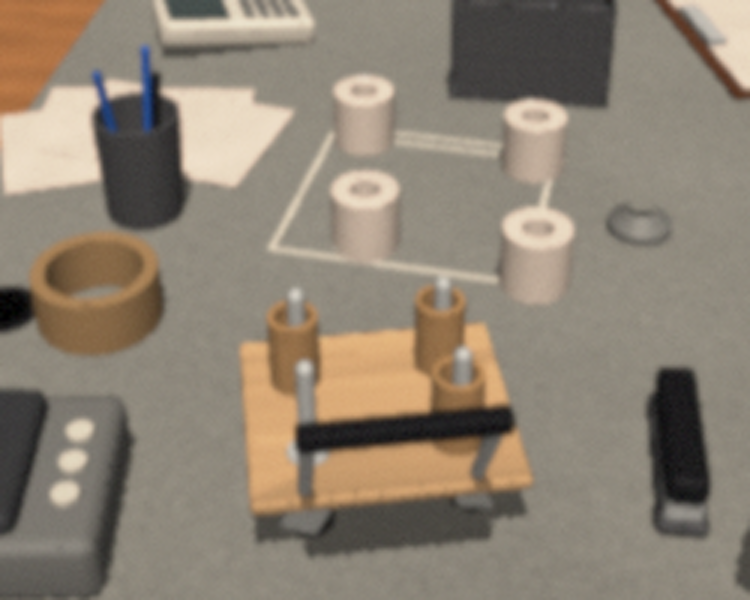

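The caddy is at left with its front to the right. It has 3 cores; the rear-left post, at about (188,243) in the top crop, is free. There are 4 rolls around the mark, whose doubled line is on the right. Next I'll measure precisely.

```bash
cat >> h.py <<'E'
def rect(p,z,x0=250,y0=-500,W=850,H=650):
    """metric map at height z: column u -> y=y0+u, row v -> x=x0+v"""
    g=np.float32([[0,0],[W,0],[W,H],[0,H]])
    s=np.float32([proj(p,(x0+v,y0+u,z)) for u,v in g])
    return cv2.warpPerspective(p['frame'],cv2.getPerspectiveTransform(s,g),(W,H),flags=cv2.INTER_CUBIC,borderMode=cv2.BORDER_CONSTANT)
def hsv(m): return cv2.cvtColor(m,cv2.COLOR_RGB2HSV).astype(int)
def caddy(p,Z=50):
    m=rect(p,50); h=hsv(m)
    k=((h[:,:,0]>7)&(h[:,:,0]<24)&(h[:,:,1]>90)&(h[:,:,2]>110)).astype(np.uint8)
    k=cv2.morphologyEx(k,cv2.MORPH_CLOSE,np.ones((9,9)))
    k=cv2.morphologyEx(k,cv2.MORPH_OPEN,np.ones((9,9)))
    cs=[c for c in cv2.findContours(k,cv2.RETR_EXTERNAL,cv2.CHAIN_APPROX_NONE)[0] if cv2.contourArea(c)>15000]
    c=max(cs,key=cv2.contourArea); (u,v),sz,a=cv2.minAreaRect(c)
    b=cv2.boxPoints(((u,v),sz,a)); P=np.c_[b[:,1]+250,b[:,0]-500]
    e=[P[1]-P[0],P[2]-P[1]]; d=min(e,key=np.linalg.norm)  # short = length
    d=d/np.linalg.norm(d); d=d if d[1]<0 else -d
    return P.mean(0),np.degrees(np.arctan2(d[1],d[0])),sz
def rolls(p):
    m=rect(p,57); h=hsv(m); 
    k=((h[:,:,1]<60)&(h[:,:,2]>165)).astype(np.uint8); k=cv2.morphologyEx(k,cv2.MORPH_OPEN,np.ones((11,11)))
    out=[]
    for c in cv2.findContours(k,cv2.RETR_EXTERNAL,cv2.CHAIN_APPROX_NONE)[0]:
        (u,v),r=cv2.minEnclosingCircle(c)
        if 22<r<40: out.append((round(v+250),round(u-500),round(r)))
    return out
E
python3 - <<'E'
from h import *
t=cam('top'); c,a,sz=caddy(t); print('caddy',c,a,sz); print('rolls',rolls(t))
d=np.array([np.cos(np.radians(a)),np.sin(np.radians(a))]); l=np.array([-d[1],d[0]])
for n,x,y in [('p1',37,50),('p2',37,-50),('p3',-37,50),('p4',-37,-50),('h',-125,0)]: print(n,(c+d*x+l*y).round())
m=rect(t,0); cv2.imwrite('pics/r0.png',cv2.resize(m[150:500,100:600][:,:,::-1],None,fx=1.5,fy=1.5))
E
```

```text
caddy [558.33246 181.17023] -75.51023 (181.26953125, 160.57850646972656)
rolls [(794, -439, 37), (627, -241, 31), (604, -72, 31), (463, -215, 29), (456, -34, 28)]
p1 [616. 158.]
p2 [519. 133.]
p3 [597. 230.]
p4 [501. 204.]
h [527. 302.]
```

View pics/r0.png

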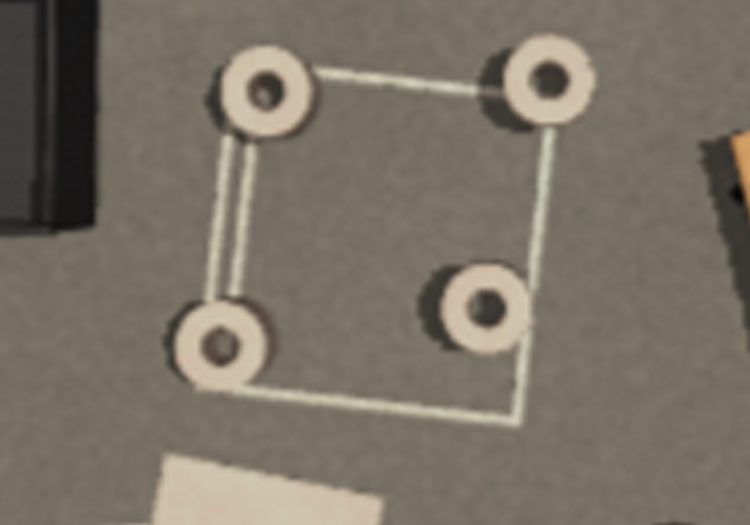

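{"fn": "step_arm", "kwargs": {
  "commands": [
    {"fingers": 1,"slide": [0,0,0.08],"twist": 0.187},
    {"fingers": 1,"slide": [0,0,0.08],"twist": 0.187},
    {"fingers": 1,"slide": [0,0,0.08],"twist": 0.187},
    {"fingers": 1,"slide": [0,0,0.08],"twist": 0.187},
    {"fingers": 1,"slide": [0,0,0.09],"twist": 0.187},
    {"fingers": 1,"slide": [0,0,0.09],"twist": 0.187},
    {"fingers": 1,"slide": [-0.332,0.201,0],"twist": 0},
    {"fingers": 1,"slide": [-0.332,0.201,0],"twist": 0}
  ],
  "force": 30
}}

```text
time_s: 2.55
eef_pos: [278.4, 420.7, 180.8]
ee_rot: [1.923, 2.484, -0.001]
contact_force: [0.5, -0.2, 0.7]
opening: 85.3
grasp_force: 0.0
```

{"fn": "step_arm", "kwargs": {
  "commands": [
    {"fingers": 1,"slide": [-0.332,0.201,0],"twist": 0},
    {"fingers": 1,"slide": [-0.332,0.201,0],"twist": 0},
    {"fingers": 1,"slide": [-0.332,0.201,0],"twist": 0},
    {"fingers": 1,"slide": [-0.332,0.201,0],"twist": 0},
    {"fingers": 1,"slide": [-0.332,0.201,0],"twist": 0},
    {"fingers": 1,"slide": [-0.332,0.201,0],"twist": 0},
    {"fingers": 1,"slide": [-0.332,0.201,0],"twist": 0},
    {"fingers": 1,"slide": [-0.332,0.201,0],"twist": 0}
  ]
}}

```text
time_s: 3.35
eef_pos: [501.2, 202.3, 181.4]
ee_rot: [1.926, 2.482, 0.001]
contact_force: [0.2, -0.1, -0.5]
opening: 85.1
grasp_force: 0.0
```

{"fn": "step_arm", "kwargs": {
  "commands": [
    {"fingers": 1,"slide": [0.02,0,0.28],"twist": 0},
    {"fingers": 1,"slide": [0,0,0.28],"twist": 0},
    {"fingers": 1,"slide": [0,0,0.28],"twist": 0},
    {"fingers": 1,"slide": [0,0,0.28],"twist": 0},
    {"fingers": 1,"slide": [0,0,0],"twist": 0},
    {"fingers": -1,"slide": [0,0,0],"twist": 0},
    {"fingers": -1,"slide": [0,0,0],"twist": 0},
    {"fingers": -1,"slide": [0,0,0],"twist": 0}
  ],
  "force": 25
}}

```text
time_s: 4.15
eef_pos: [501.0, 206.1, 71.0]
ee_rot: [1.925, 2.481, 0.005]
contact_force: [-0.6, 0.4, -0.9]
opening: 43.8
grasp_force: 0.0
```

{"fn": "step_arm", "kwargs": {
  "commands": [
    {"fingers": -1,"slide": [0,0,0],"twist": 0},
    {"fingers": -1,"slide": [0,0,0],"twist": 0},
    {"fingers": -1,"slide": [0,0,0],"twist": 0},
    {"fingers": -1,"slide": [0,0,0],"twist": 0},
    {"fingers": -1,"slide": [0,0,0],"twist": 0},
    {"fingers": -1,"slide": [0,0,0],"twist": 0},
    {"fingers": -1,"slide": [0,0,0],"twist": 0},
    {"fingers": -1,"slide": [0,0,0],"twist": 0}
  ]
}}

```text
time_s: 4.95
eef_pos: [500.8, 206.0, 70.8]
ee_rot: [1.925, 2.481, 0.004]
contact_force: [-0.1, -1.0, 6.8]
opening: 34.0
grasp_force: 25.5
```

{"fn": "step_arm", "kwargs": {
  "commands": [
    {"fingers": -1,"slide": [0,0,0.0],"twist": 0},
    {"fingers": -1,"slide": [0,0,-0.37],"twist": 0},
    {"fingers": -1,"slide": [0,0,-0.37],"twist": 0},
    {"fingers": -1,"slide": [0,0,-0.37],"twist": 0},
    {"fingers": -1,"slide": [-0.423,-0.129,0],"twist": 0},
    {"fingers": -1,"slide": [-0.423,-0.129,0],"twist": 0},
    {"fingers": -1,"slide": [-0.423,-0.129,0],"twist": 0},
    {"fingers": -1,"slide": [-0.423,-0.129,0],"twist": 0}
  ]
}}

```text
time_s: 5.75
eef_pos: [491.3, 27.3, 180.6]
ee_rot: [1.925, 2.482, 0.001]
contact_force: [0.4, -0.2, -0.7]
opening: 34.0
grasp_force: 25.2
```

{"fn": "step_arm", "kwargs": {
  "commands": [
    {"fingers": -1,"slide": [-0.423,-0.129,0],"twist": 0},
    {"fingers": -1,"slide": [-0.423,-0.129,0],"twist": 0},
    {"fingers": -1,"slide": [-0.423,-0.129,0],"twist": 0},
    {"fingers": -1,"slide": [-0.423,-0.129,0],"twist": 0},
    {"fingers": -1,"slide": [-0.423,-0.129,0],"twist": 0},
    {"fingers": -1,"slide": [-0.423,-0.129,0],"twist": 0},
    {"fingers": -1,"slide": [-0.423,-0.129,0],"twist": 0},
    {"fingers": -1,"slide": [-0.423,-0.129,0],"twist": 0}
  ]
}}

```text
time_s: 6.55
eef_pos: [475.1, -326.4, 180.4]
ee_rot: [1.926, 2.482, 0.0]
contact_force: [0.9, -0.1, 0.2]
opening: 34.0
grasp_force: 25.2
```

{"fn": "step_arm", "kwargs": {
  "commands": [
    {"fingers": -1,"slide": [-0.423,-0.129,0],"twist": 0},
    {"fingers": -1,"slide": [-0.423,-0.129,0],"twist": 0},
    {"fingers": -1,"slide": [0,0,0.2],"twist": 0},
    {"fingers": -1,"slide": [0,0,0.2],"twist": 0},
    {"fingers": -1,"slide": [0,0,0],"twist": 0},
    {"fingers": -1,"slide": [0,0,0],"twist": 0},
    {"fingers": -1,"slide": [0,0,0],"twist": 0},
    {"fingers": -1,"slide": [0,0,0],"twist": 0}
  ]
}}

```text
time_s: 7.35
eef_pos: [472.5, -413.2, 141.7]
ee_rot: [1.924, 2.481, -0.0]
contact_force: [-0.5, -0.1, 1.1]
opening: 34.1
grasp_force: 25.2
```

```bash
python3 - <<'E'
from h import *
t=cam('top','top1'); c,a,sz=caddy(t); print('caddy',c,a,sz); print('rolls',rolls(t)); print(lm(t,'bin',0),recognise('core1',t)[:5])
cv2.imwrite('pics/top1c.png',cv2.resize(t['frame'][100:300,100:430][:,:,::-1],None,fx=2.4,fy=2.4))
E
```

```text
caddy [558.3021  181.09167] -75.48329 (181.17691040039062, 160.5361785888672)
rolls [(792, -439, 37), (627, -240, 31), (603, -70, 32), (463, -215, 29), (456, -34, 29)]
[([474, -418], [378, 224], 0.74)] [{'position': [187.1, 170.6], 'conf': 0.51}, {'position': [196.7, 205.6], 'conf': 0.47}, {'position': [257.6, 193.9], 'conf': 0.39}]
```

View pics/top1c.png

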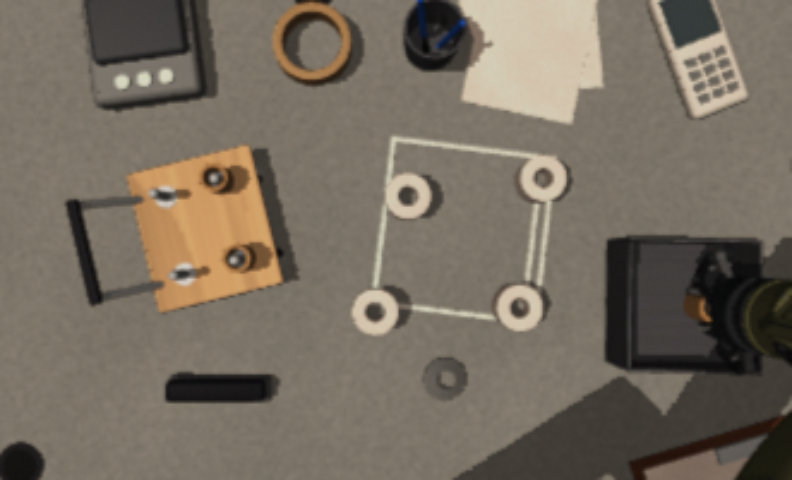

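{"fn": "step_arm", "kwargs": {
  "commands": [
    {"fingers": 1,"slide": [0,0,0],"twist": 0},
    {"fingers": 1,"slide": [0,0,0],"twist": 0},
    {"fingers": 1,"slide": [0,0,0],"twist": 0},
    {"fingers": 1,"slide": [0,0,0],"twist": 0},
    {"fingers": 1,"slide": [0,0,-0.2],"twist": 0},
    {"fingers": 1,"slide": [0,0,-0.2],"twist": 0},
    {"fingers": 1,"slide": [0.398,0.14,0],"twist": 0},
    {"fingers": 1,"slide": [0.398,0.14,0],"twist": 0}
  ]
}}

```text
time_s: 8.3
eef_pos: [479.6, -329.4, 181.0]
ee_rot: [1.928, 2.477, 0.001]
contact_force: [-0.3, 0.8, -0.4]
opening: 85.2
grasp_force: 0.0
```

{"fn": "step_arm", "kwargs": {
  "commands": [
    {"fingers": 1,"slide": [0.398,0.14,0],"twist": 0},
    {"fingers": 1,"slide": [0.398,0.14,0],"twist": 0},
    {"fingers": 1,"slide": [0.398,0.14,0],"twist": 0},
    {"fingers": 1,"slide": [0.398,0.14,0],"twist": 0},
    {"fingers": 1,"slide": [0.398,0.14,0],"twist": 0},
    {"fingers": 1,"slide": [0.398,0.14,0],"twist": 0},
    {"fingers": 1,"slide": [0.398,0.14,0],"twist": 0},
    {"fingers": 1,"slide": [0.398,0.14,0],"twist": 0}
  ]
}}

```text
time_s: 9.1
eef_pos: [508.5, 8.9, 180.5]
ee_rot: [1.926, 2.481, 0.001]
contact_force: [1.8, -0.7, 0.4]
opening: 85.2
grasp_force: 0.0
```

{"fn": "step_arm", "kwargs": {
  "commands": [
    {"fingers": 1,"slide": [0.398,0.14,0],"twist": 0},
    {"fingers": 1,"slide": [0.398,0.14,0],"twist": 0},
    {"fingers": 1,"slide": [0.398,0.14,0],"twist": 0},
    {"fingers": 1,"slide": [0,0,0],"twist": 0},
    {"fingers": 1,"slide": [0,0,0],"twist": 0},
    {"fingers": 1,"slide": [0,0,0],"twist": 0},
    {"fingers": 1,"slide": [0,0,0],"twist": 0},
    {"fingers": 1,"slide": [0,0,0],"twist": 0}
  ]
}}

```text
time_s: 9.9
eef_pos: [519.5, 132.1, 180.4]
ee_rot: [1.929, 2.48, -0.0]
contact_force: [0.3, -0.8, 0.1]
opening: 85.2
grasp_force: 0.0
```

{"fn": "step_arm", "kwargs": {
  "commands": [
    {"fingers": 1,"slide": [0,0,0.28],"twist": 0},
    {"fingers": 1,"slide": [0,0,0.28],"twist": 0},
    {"fingers": 1,"slide": [0,0,0.28],"twist": 0},
    {"fingers": 1,"slide": [0,0,0.27],"twist": 0},
    {"fingers": 1,"slide": [0,0,0],"twist": 0},
    {"fingers": -1,"slide": [0,0,0],"twist": 0},
    {"fingers": -1,"slide": [0,0,0],"twist": 0},
    {"fingers": -1,"slide": [0,0,0],"twist": 0}
  ]
}}

```text
time_s: 10.7
eef_pos: [521.0, 133.5, 71.0]
ee_rot: [1.925, 2.48, 0.004]
contact_force: [0.7, -0.0, -0.7]
opening: 44.2
grasp_force: 0.0
```

{"fn": "step_arm", "kwargs": {
  "commands": [
    {"fingers": -1,"slide": [0,0,0.0],"twist": 0},
    {"fingers": -1,"slide": [0,0,0],"twist": 0},
    {"fingers": -1,"slide": [0,0,0],"twist": 0},
    {"fingers": -1,"slide": [0,0,-0.37],"twist": 0},
    {"fingers": -1,"slide": [0,0,-0.37],"twist": 0},
    {"fingers": -1,"slide": [0,0,-0.37],"twist": 0},
    {"fingers": -1,"slide": [-0.41,-0.142,0],"twist": 0},
    {"fingers": -1,"slide": [-0.41,-0.142,0],"twist": 0}
  ]
}}

```text
time_s: 11.5
eef_pos: [513.7, 47.0, 182.1]
ee_rot: [1.92, 2.483, 0.004]
contact_force: [1.4, -0.3, -1.1]
opening: 33.1
grasp_force: 27.9
```

{"fn": "step_arm", "kwargs": {
  "commands": [
    {"fingers": -1,"slide": [-0.41,-0.142,0],"twist": 0},
    {"fingers": -1,"slide": [-0.41,-0.142,0],"twist": 0},
    {"fingers": -1,"slide": [-0.41,-0.142,0],"twist": 0},
    {"fingers": -1,"slide": [-0.41,-0.142,0],"twist": 0},
    {"fingers": -1,"slide": [-0.41,-0.142,0],"twist": 0},
    {"fingers": -1,"slide": [-0.41,-0.142,0],"twist": 0},
    {"fingers": -1,"slide": [-0.41,-0.142,0],"twist": 0},
    {"fingers": -1,"slide": [-0.41,-0.142,0],"twist": 0}
  ]
}}

```text
time_s: 12.3
eef_pos: [483.2, -300.7, 180.4]
ee_rot: [1.926, 2.482, 0.0]
contact_force: [1.4, 0.4, -0.6]
opening: 33.4
grasp_force: 27.9
```

{"fn": "step_arm", "kwargs": {
  "commands": [
    {"fingers": -1,"slide": [-0.41,-0.142,0],"twist": 0},
    {"fingers": -1,"slide": [-0.41,-0.142,0],"twist": 0},
    {"fingers": -1,"slide": [-0.41,-0.142,0],"twist": 0},
    {"fingers": -1,"slide": [0,0,0.2],"twist": 0},
    {"fingers": -1,"slide": [0,0,0.2],"twist": 0},
    {"fingers": -1,"slide": [0,0,0],"twist": 0},
    {"fingers": -1,"slide": [0,0,0],"twist": 0},
    {"fingers": -1,"slide": [0,0,0],"twist": 0}
  ]
}}

```text
time_s: 13.1
eef_pos: [473.7, -428.9, 141.5]
ee_rot: [1.924, 2.481, -0.0]
contact_force: [0.2, 1.2, 0.6]
opening: 33.5
grasp_force: 27.9
```

{"fn": "step_arm", "kwargs": {
  "commands": [
    {"fingers": 1,"slide": [0,0,0],"twist": 0},
    {"fingers": 1,"slide": [0,0,0],"twist": 0},
    {"fingers": 1,"slide": [0,0,0],"twist": 0},
    {"fingers": 1,"slide": [0,0,0],"twist": 0},
    {"fingers": 1,"slide": [0,0,-0.2],"twist": 0},
    {"fingers": 1,"slide": [0,0,-0.2],"twist": 0},
    {"fingers": 1,"slide": [0.381,0.203,0],"twist": 0},
    {"fingers": 1,"slide": [0.381,0.203,0],"twist": 0}
  ]
}}

```text
time_s: 13.9
eef_pos: [494.0, -345.4, 181.2]
ee_rot: [1.928, 2.477, 0.001]
contact_force: [-0.4, 1.2, -0.3]
opening: 85.3
grasp_force: 0.0
```

```bash
python3 - <<'E'
from h import *
t=cam('top'); c,a,sz=caddy(t); print('caddy',c,a,sz); print('rolls',rolls(t))
d=np.array([np.cos(np.radians(a)),np.sin(np.radians(a))]); l=np.array([-d[1],d[0]])
for n,x,y in [('p1',37,50)]: print(n,(c+d*x+l*y).round(1))
E
```

```text
caddy [558.34705 181.08997] -75.465546 (181.266357421875, 160.54405212402344)
rolls [(794, -438, 37), (728, -454, 31), (627, -240, 31), (603, -70, 32), (463, -214, 29), (456, -34, 29)]
p1 [616.  157.8]
```

{"fn": "step_arm", "kwargs": {
  "commands": [
    {"fingers": 1,"slide": [0.381,0.203,0],"twist": 0},
    {"fingers": 1,"slide": [0.381,0.203,0],"twist": 0},
    {"fingers": 1,"slide": [0.381,0.203,0],"twist": 0},
    {"fingers": 1,"slide": [0.381,0.203,0],"twist": 0},
    {"fingers": 1,"slide": [0.381,0.203,0],"twist": 0},
    {"fingers": 1,"slide": [0.381,0.203,0],"twist": 0},
    {"fingers": 1,"slide": [0.381,0.203,0],"twist": 0},
    {"fingers": 1,"slide": [0.381,0.203,0],"twist": 0}
  ]
}}

```text
time_s: 14.75
eef_pos: [575.4, -7.7, 180.5]
ee_rot: [1.926, 2.482, 0.0]
contact_force: [0.7, 0.0, 0.1]
opening: 85.3
grasp_force: 0.0
```

{"fn": "step_arm", "kwargs": {
  "commands": [
    {"fingers": 1,"slide": [0.381,0.203,0],"twist": 0},
    {"fingers": 1,"slide": [0.381,0.203,0],"twist": 0},
    {"fingers": 1,"slide": [0.381,0.203,0],"twist": 0},
    {"fingers": 1,"slide": [0.381,0.203,0],"twist": 0},
    {"fingers": 1,"slide": [0,0,0],"twist": 0},
    {"fingers": 1,"slide": [0,0,0],"twist": 0},
    {"fingers": 1,"slide": [0,0,0],"twist": 0},
    {"fingers": 1,"slide": [0,0,0],"twist": 0}
  ]
}}

```text
time_s: 15.55
eef_pos: [615.7, 157.0, 180.4]
ee_rot: [-1.928, -2.48, 0.001]
contact_force: [0.7, 0.6, -0.0]
opening: 85.4
grasp_force: 0.0
```

{"fn": "step_arm", "kwargs": {
  "commands": [
    {"fingers": 1,"slide": [0,0,0.28],"twist": 0},
    {"fingers": 1,"slide": [0,0,0.28],"twist": 0},
    {"fingers": 1,"slide": [0,0,0.28],"twist": 0},
    {"fingers": 1,"slide": [0,0,0.27],"twist": 0},
    {"fingers": 1,"slide": [0,0,0],"twist": 0},
    {"fingers": -1,"slide": [0,0,0],"twist": 0},
    {"fingers": -1,"slide": [0,0,0],"twist": 0},
    {"fingers": -1,"slide": [0,0,0],"twist": 0}
  ]
}}

```text
time_s: 16.35
eef_pos: [617.4, 158.6, 71.4]
ee_rot: [1.925, 2.48, 0.004]
contact_force: [1.1, -0.2, -0.2]
opening: 43.9
grasp_force: 0.0
```

{"fn": "step_arm", "kwargs": {
  "commands": [
    {"fingers": -1,"slide": [0,0,0.0],"twist": 0},
    {"fingers": -1,"slide": [0,0,0],"twist": 0},
    {"fingers": -1,"slide": [0,0,0],"twist": 0},
    {"fingers": -1,"slide": [0,0,-0.37],"twist": 0},
    {"fingers": -1,"slide": [0,0,-0.37],"twist": 0},
    {"fingers": -1,"slide": [0,0,-0.37],"twist": 0},
    {"fingers": -1,"slide": [-0.387,-0.213,0],"twist": 0},
    {"fingers": -1,"slide": [-0.387,-0.213,0],"twist": 0}
  ]
}}

```text
time_s: 17.15
eef_pos: [595.2, 73.2, 182.2]
ee_rot: [1.92, 2.482, 0.005]
contact_force: [0.1, -0.9, -1.8]
opening: 35.3
grasp_force: 25.2
```

{"fn": "step_arm", "kwargs": {
  "commands": [
    {"fingers": -1,"slide": [-0.387,-0.213,0],"twist": 0},
    {"fingers": -1,"slide": [-0.387,-0.213,0],"twist": 0},
    {"fingers": -1,"slide": [-0.387,-0.213,0],"twist": 0},
    {"fingers": -1,"slide": [-0.387,-0.213,0],"twist": 0},
    {"fingers": -1,"slide": [-0.387,-0.213,0],"twist": 0},
    {"fingers": -1,"slide": [-0.387,-0.213,0],"twist": 0},
    {"fingers": -1,"slide": [-0.387,-0.213,0],"twist": 0},
    {"fingers": -1,"slide": [-0.387,-0.213,0],"twist": 0}
  ]
}}

```text
time_s: 17.95
eef_pos: [505.0, -270.8, 180.5]
ee_rot: [1.926, 2.482, 0.0]
contact_force: [1.2, -0.4, 0.1]
opening: 35.5
grasp_force: 25.2
```

{"fn": "step_arm", "kwargs": {
  "commands": [
    {"fingers": -1,"slide": [-0.387,-0.213,0],"twist": 0},
    {"fingers": -1,"slide": [-0.387,-0.213,0],"twist": 0},
    {"fingers": -1,"slide": [-0.387,-0.213,0],"twist": 0},
    {"fingers": -1,"slide": [0,0,0.2],"twist": 0},
    {"fingers": -1,"slide": [0,0,0.2],"twist": 0},
    {"fingers": -1,"slide": [0,0,0],"twist": 0},
    {"fingers": -1,"slide": [0,0,0],"twist": 0},
    {"fingers": -1,"slide": [0,0,0],"twist": 0}
  ]
}}

```text
time_s: 18.75
eef_pos: [473.3, -397.7, 141.5]
ee_rot: [1.924, 2.481, -0.0]
contact_force: [-0.1, -0.0, -0.3]
opening: 35.1
grasp_force: 25.2
```

{"fn": "step_arm", "kwargs": {
  "commands": [
    {"fingers": 1,"slide": [0,0,0],"twist": 0},
    {"fingers": 1,"slide": [0,0,0],"twist": 0},
    {"fingers": 1,"slide": [0,0,0],"twist": 0},
    {"fingers": 1,"slide": [0,0,0],"twist": 0},
    {"fingers": 1,"slide": [0,0,-0.2],"twist": 0},
    {"fingers": 1,"slide": [0,0,-0.2],"twist": 0},
    {"fingers": 1,"slide": [0,0,0],"twist": 0},
    {"fingers": 1,"slide": [0,0,0],"twist": 0}
  ]
}}

```text
time_s: 19.55
eef_pos: [472.8, -397.9, 180.5]
ee_rot: [1.926, 2.481, -0.0]
contact_force: [-0.7, -0.6, -0.1]
opening: 85.4
grasp_force: 0.0
```

```bash
cat >> h.py <<'E'
def rolls2(p,z=57):
    g=cv2.cvtColor(rect(p,z),cv2.COLOR_RGB2GRAY)
    T=np.full((81,81),90,np.uint8); cv2.circle(T,(40,40),29,205,-1); cv2.circle(T,(40,40),12,70,-1)
    r=cv2.matchTemplate(g,T,cv2.TM_CCOEFF_NORMED); out=[]
    for _ in range(6):
        _,v,_,(u,w)=cv2.minMaxLoc(r)
        if v<0.6: break
        out.append((w+40+250,u+40-500,round(v,2))); cv2.circle(r,(u,w),30,-1,-1)
    return out
def posts(c,a):
    d=np.array([np.cos(np.radians(a)),np.sin(np.radians(a))]); l=np.array([-d[1],d[0]])
    return {n:(c+d*x+l*y).round(1).tolist() for n,x,y in [('p1',37,50),('p2',37,-50),('p3',-37,50),('p4',-37,-50),('h',-125,0)]}
def go(dst,psi=14.5):
    o=observe(); q=np.array(dst)-o['eef_pos'][:2]; b=np.radians(psi)
    ty=np.array([np.cos(b),np.sin(b)]); tx=np.array([-ty[1],ty[0]])
    return [round(float(q@tx)/100,3),round(float(q@ty)/100,3)],'z',round(float(o['eef_pos'][2]),1)
E
python3 - <<'E'
from h import *
t=cam('top','top2'); s=cam('side'); c,a,sz=caddy(t); print('caddy',c,a,sz,posts(c,a)); print('rolls',rolls(t),rolls2(t))
print(go((463,-215)))
print(lm(s,'roll1',0,6),recognise('core1',t)[:4],recognise('core1',s)[:4])
E
```

```text
caddy [558.338   181.12463] -75.465546 (181.266357421875, 160.61575317382812) {'p1': [616.0, 157.89999389648438], 'p2': [519.2000122070312, 132.8000030517578], 'p3': [597.5, 229.5], 'p4': [500.70001220703125, 204.39999389648438], 'h': [527.0, 302.1000061035156]}
rolls [(792, -439, 37), (627, -241, 31), (604, -71, 31), (463, -214, 29), (456, -34, 29)] [(463, -214, 0.86), (456, -33, 0.86), (626, -243, 0.83), (602, -73, 0.8)]
([1.787, 0.368], 'z', 179.3)
[([615, -84], [247, 219], 0.84), ([449, -40], [310, 234], 0.84), ([459, -225], [309, 194], 0.65), ([625, -247], [251, 186], 0.64)] [{'position': [387.5, 241.6], 'conf': 0.74}, {'position': [370.0, 240.5], 'conf': 0.63}, {'position': [367.6, 209.8], 'conf': 0.61}] []
```

{"fn": "step_arm", "kwargs": {
  "commands": [
    {"fingers": 1,"slide": [0.359,0.074,0],"twist": 0},
    {"fingers": 1,"slide": [0.359,0.074,0],"twist": 0},
    {"fingers": 1,"slide": [0.359,0.074,0],"twist": 0},
    {"fingers": 1,"slide": [0.359,0.074,0],"twist": 0},
    {"fingers": 1,"slide": [0.359,0.074,0],"twist": 0},
    {"fingers": 1,"slide": [0,0,0],"twist": 0},
    {"fingers": 1,"slide": [0,0,0.39],"twist": 0},
    {"fingers": 1,"slide": [0,0,0.39],"twist": 0}
  ],
  "force": 40
}}

```text
time_s: 20.6
eef_pos: [465.6, -215.5, 102.6]
ee_rot: [1.922, 2.479, 0.001]
contact_force: [0.1, -0.6, -0.7]
opening: 85.1
grasp_force: 0.0
```

{"fn": "step_arm", "kwargs": {
  "commands": [
    {"fingers": 1,"slide": [0,0,0.39],"twist": 0},
    {"fingers": 1,"slide": [0,0,0.39],"twist": 0},
    {"fingers": 1,"slide": [0,0,0],"twist": 0},
    {"fingers": -1,"slide": [0,0,0],"twist": 0},
    {"fingers": -1,"slide": [0,0,0],"twist": 0},
    {"fingers": -1,"slide": [0,0,0],"twist": 0},
    {"fingers": -1,"slide": [0,0,0],"twist": 0},
    {"fingers": -1,"slide": [0,0,0],"twist": 0}
  ]
}}

```text
time_s: 21.4
eef_pos: [465.8, -215.6, 26.4]
ee_rot: [1.923, 2.478, 0.001]
contact_force: [-0.2, -0.1, 7.6]
opening: 55.9
grasp_force: 44.5
```

{"fn": "step_arm", "kwargs": {
  "commands": [
    {"fingers": -1,"slide": [0,0,-0.39],"twist": 0},
    {"fingers": -1,"slide": [0,0,-0.39],"twist": 0},
    {"fingers": -1,"slide": [0,0,-0.39],"twist": 0},
    {"fingers": -1,"slide": [0,0,-0.39],"twist": 0},
    {"fingers": -1,"slide": [0.36,0.219,0],"twist": 0},
    {"fingers": -1,"slide": [0.36,0.219,0],"twist": 0},
    {"fingers": -1,"slide": [0.36,0.219,0],"twist": 0},
    {"fingers": -1,"slide": [0.36,0.219,0],"twist": 0}
  ]
}}

```text
time_s: 22.2
eef_pos: [513.2, -51.9, 181.1]
ee_rot: [1.926, 2.48, 0.001]
contact_force: [0.5, 0.2, -1.3]
opening: 56.0
grasp_force: 43.9
```

{"fn": "step_arm", "kwargs": {
  "commands": [
    {"fingers": -1,"slide": [0.36,0.219,0],"twist": 0},
    {"fingers": -1,"slide": [0.36,0.219,0],"twist": 0},
    {"fingers": -1,"slide": [0.36,0.219,0],"twist": 0},
    {"fingers": -1,"slide": [0.36,0.219,0],"twist": 0},
    {"fingers": -1,"slide": [0.36,0.219,0],"twist": 0},
    {"fingers": -1,"slide": [0.36,0.219,0],"twist": 0},
    {"fingers": -1,"slide": [0.36,0.219,0],"twist": 0},
    {"fingers": -1,"slide": [0,0,0],"twist": 0}
  ]
}}

```text
time_s: 23.0
eef_pos: [600.3, 234.3, 180.2]
ee_rot: [-1.919, -2.487, -0.006]
contact_force: [-0.1, -0.9, -1.8]
opening: 56.1
grasp_force: 43.8
```

```bash
python3 - <<'E'
from h import *
s=cam('side','side3'); cv2.imwrite('pics/side3c.png',cv2.resize(s['frame'][130:350,130:380][:,:,::-1],None,fx=2.7,fy=2.7))
print(go((597.5,229.5)))
E
```

```text
([-0.015, -0.022], 'z', 180.2)
```

View pics/side3c.png

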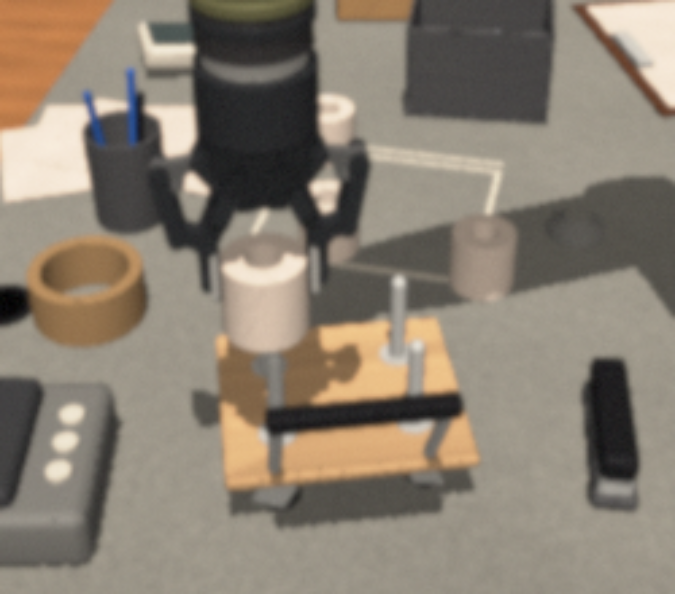

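{"fn": "step_arm", "kwargs": {
  "commands": [
    {"fingers": -1,"slide": [-0.03,-0.022,0.1],"twist": 0},
    {"fingers": -1,"slide": [0,0,0.2],"twist": 0},
    {"fingers": -1,"slide": [0,0,0.2],"twist": 0},
    {"fingers": -1,"slide": [0,0,0.2],"twist": 0},
    {"fingers": -1,"slide": [0,0,0.2],"twist": 0},
    {"fingers": -1,"slide": [0,0,0.12],"twist": 0},
    {"fingers": -1,"slide": [0,0,0],"twist": 0},
    {"fingers": -1,"slide": [0,0,0],"twist": 0}
  ]
}}

```text
time_s: 23.85
eef_pos: [597.4, 224.3, 78.5]
ee_rot: [-1.928, -2.481, 0.0]
contact_force: [-0.4, -0.0, -0.9]
opening: 56.1
grasp_force: 43.8
```

{"fn": "step_arm", "kwargs": {
  "commands": [
    {"fingers": -1,"slide": [0.03,0,0],"twist": 0},
    {"fingers": -1,"slide": [0,0,0],"twist": 0},
    {"fingers": 1,"slide": [0,0,0],"twist": 0},
    {"fingers": 1,"slide": [0,0,0],"twist": 0},
    {"fingers": 1,"slide": [0,0,0],"twist": 0},
    {"fingers": 1,"slide": [0,0,0],"twist": 0},
    {"fingers": 1,"slide": [0,0,-0.4],"twist": 0},
    {"fingers": 1,"slide": [0,0,-0.4],"twist": 0}
  ]
}}

```text
time_s: 24.65
eef_pos: [595.5, 227.8, 157.6]
ee_rot: [-1.925, -2.48, 0.006]
contact_force: [0.8, 0.0, 0.9]
opening: 85.2
grasp_force: 0.0
```

{"fn": "step_arm", "kwargs": {
  "commands": [
    {"fingers": 1,"slide": [0,0,-0.24],"twist": 0},
    {"fingers": 1,"slide": [-0.4,-0.15,0],"twist": 0},
    {"fingers": 1,"slide": [-0.4,-0.15,0],"twist": 0},
    {"fingers": 1,"slide": [-0.4,-0.15,0],"twist": 0},
    {"fingers": 1,"slide": [-0.4,-0.15,0],"twist": 0},
    {"fingers": 1,"slide": [-0.4,-0.15,0],"twist": 0},
    {"fingers": 1,"slide": [-0.4,-0.15,0],"twist": 0},
    {"fingers": 1,"slide": [0,0,0],"twist": 0}
  ]
}}

```text
time_s: 25.45
eef_pos: [568.4, -31.2, 182.5]
ee_rot: [1.933, 2.475, -0.003]
contact_force: [0.1, 1.1, 0.3]
opening: 85.5
grasp_force: 0.0
```

```bash
cat > look.py <<'E'
import sys
from h import *
t=cam('top'); c,a,sz=caddy(t); print('caddy',c.round(1),round(a,1),np.round(sz),posts(c,a)); print('counter rolls',rolls2(t)); print('deck rolls',rolls2(t,107))
P=posts(c,a)
for x in sys.argv[1:]:
    d=P[x] if x in P else eval(x); print(x,go(d))
E
python3 look.py "(456,-33)"
```

```text
caddy [558.8 181.3] -75.5 [181. 161.] {'p1': [616.5, 158.0], 'p2': [519.7000122070312, 132.89999389648438], 'p3': [597.9000244140625, 229.60000610351562], 'p4': [501.1000061035156, 204.60000610351562], 'h': [527.5, 302.29998779296875]}
counter rolls [(601, 242, 0.74)]
deck rolls [(598, 231, 0.76)]
(456,-33) ([0.243, -1.103], 'z', 182.5)
```

{"fn": "step_arm", "kwargs": {
  "commands": [
    {"fingers": 1,"slide": [0.08,-0.3,0],"twist": 0},
    {"fingers": 1,"slide": [0.08,-0.3,0],"twist": 0},
    {"fingers": 1,"slide": [0.08,-0.3,0],"twist": 0},
    {"fingers": 1,"slide": [0.003,-0.203,0],"twist": 0},
    {"fingers": 1,"slide": [0,0,0],"twist": 0},
    {"fingers": 1,"slide": [0,0,0],"twist": 0},
    {"fingers": 1,"slide": [0,0,0],"twist": 0},
    {"fingers": 1,"slide": [0,0,0],"twist": 0}
  ]
}}

```text
time_s: 26.3
eef_pos: [457.7, -30.0, 182.3]
ee_rot: [1.925, 2.482, 0.001]
contact_force: [-0.6, -0.2, -0.0]
opening: 85.2
grasp_force: 0.0
```

```bash
cat >> look.py <<'E'
s=cam('side')
for X in eval(sys.argv[-1]) if sys.argv[-1][:2]=='[(' else []: pass
print('side rolls',rolls2(s), lm(s,'roll1',0,5))
E
python3 look.py "(456,-33)"
```

```text
caddy [558.8 181.3] -75.5 [181. 161.] {'p1': [616.4000244140625, 158.0], 'p2': [519.5999755859375, 132.89999389648438], 'p3': [597.9000244140625, 229.60000610351562], 'p4': [501.1000061035156, 204.60000610351562], 'h': [527.4000244140625, 302.29998779296875]}
counter rolls [(626, -243, 0.83), (602, -73, 0.79), (601, 242, 0.75)]
deck rolls [(622, -234, 0.79), (599, -70, 0.77), (598, 231, 0.76)]
(456,-33) ([-0.024, -0.021], 'z', 182.2)
side rolls [(601, -75, 0.84), (626, -245, 0.82), (456, -35, 0.75)] [([608, 176], [232, 290], 0.95), ([626, -245], [251, 187], 0.76), ([605, -78], [250, 220], 0.6), ([455, -43], [308, 233], 0.56)]
```

{"fn": "step_arm", "kwargs": {
  "commands": [
    {"fingers": 1,"slide": [-0.03,-0.02,0.2],"twist": 0},
    {"fingers": 1,"slide": [0,0,0.36],"twist": 0},
    {"fingers": 1,"slide": [0,0,0.36],"twist": 0},
    {"fingers": 1,"slide": [0,0,0.36],"twist": 0},
    {"fingers": 1,"slide": [0,0,0.28],"twist": 0},
    {"fingers": 1,"slide": [0,0,0],"twist": 0},
    {"fingers": -1,"slide": [0,0,0],"twist": 0},
    {"fingers": -1,"slide": [0,0,0],"twist": 0}
  ]
}}

```text
time_s: 27.25
eef_pos: [456.8, -33.9, 27.7]
ee_rot: [1.925, 2.48, 0.002]
contact_force: [0.4, -0.2, 0.8]
opening: 58.8
grasp_force: 0.0
```

{"fn": "step_arm", "kwargs": {
  "commands": [
    {"fingers": -1,"slide": [0,0,0],"twist": 0},
    {"fingers": -1,"slide": [0,0,0],"twist": 0},
    {"fingers": -1,"slide": [0,0,0],"twist": 0},
    {"fingers": -1,"slide": [0,0,-0.39],"twist": 0},
    {"fingers": -1,"slide": [0,0,-0.39],"twist": 0},
    {"fingers": -1,"slide": [0,0,-0.39],"twist": 0},
    {"fingers": -1,"slide": [0,0,-0.39],"twist": 0},
    {"fingers": -1,"slide": [0,0,0],"twist": 0}
  ]
}}

```text
time_s: 28.05
eef_pos: [459.3, -34.0, 188.2]
ee_rot: [1.92, 2.474, 0.01]
contact_force: [0.8, -1.0, -0.3]
opening: 56.2
grasp_force: 44.0
```

{"fn": "step_arm", "kwargs": {
  "commands": [
    {"fingers": -1,"slide": [0.366,0.172,0],"twist": 0},
    {"fingers": -1,"slide": [0.366,0.172,0],"twist": 0},
    {"fingers": -1,"slide": [0.366,0.172,0],"twist": 0},
    {"fingers": -1,"slide": [0.366,0.172,0],"twist": 0},
    {"fingers": -1,"slide": [0.366,0.172,0],"twist": 0},
    {"fingers": -1,"slide": [0.366,0.172,0],"twist": 0},
    {"fingers": -1,"slide": [0,0,0],"twist": 0},
    {"fingers": -1,"slide": [0,0,0],"twist": 0}
  ]
}}

```text
time_s: 28.85
eef_pos: [500.0, 205.0, 181.5]
ee_rot: [-1.924, -2.483, 0.003]
contact_force: [0.0, -1.0, -1.7]
opening: 56.4
grasp_force: 43.9
```

```bash
python3 look.py "(501.1,204.6)"
```

```text
caddy [560.  177.5] -75.4 [181. 153.] {'p1': [617.7000122070312, 154.1999969482422], 'p2': [520.9000244140625, 129.10000610351562], 'p3': [599.0999755859375, 225.8000030517578], 'p4': [502.29998779296875, 200.6999969482422], 'h': [528.5, 298.3999938964844]}
counter rolls [(602, -73, 0.83), (626, -243, 0.83), (601, 242, 0.72)]
deck rolls [(599, -71, 0.8), (622, -234, 0.79), (598, 231, 0.73)]
(501.1,204.6) ([0.001, 0.014], 'z', 181.6)
side rolls [(627, -245, 0.78)] [([601, -59], [251, 225], 0.9), ([608, 170], [232, 288], 0.74), ([635, -248], [248, 186], 0.64), ([506, -6], [287, 240], 0.58)]
```

{"fn": "step_arm", "kwargs": {
  "commands": [
    {"fingers": -1,"slide": [0,0.01,0.1],"twist": 0},
    {"fingers": -1,"slide": [0,0,0.2],"twist": 0},
    {"fingers": -1,"slide": [0,0,0.2],"twist": 0},
    {"fingers": -1,"slide": [0,0,0.2],"twist": 0},
    {"fingers": -1,"slide": [0,0,0.2],"twist": 0},
    {"fingers": -1,"slide": [0,0,0.12],"twist": 0},
    {"fingers": -1,"slide": [0,0,0],"twist": 0},
    {"fingers": -1,"slide": [0,0,0],"twist": 0}
  ]
}}

```text
time_s: 29.8
eef_pos: [501.6, 204.3, 80.2]
ee_rot: [-1.927, -2.481, 0.0]
contact_force: [-0.2, 0.5, -1.1]
opening: 56.2
grasp_force: 43.9
```

{"fn": "step_arm", "kwargs": {
  "commands": [
    {"fingers": -1,"slide": [0,0,0],"twist": 0},
    {"fingers": -1,"slide": [0,0,0],"twist": 0},
    {"fingers": 1,"slide": [0,0,0],"twist": 0},
    {"fingers": 1,"slide": [0,0,0],"twist": 0},
    {"fingers": 1,"slide": [0,0,0],"twist": 0},
    {"fingers": 1,"slide": [0,0,0],"twist": 0},
    {"fingers": 1,"slide": [0,0,-0.4],"twist": 0},
    {"fingers": 1,"slide": [0,0,-0.4],"twist": 0}
  ]
}}

```text
time_s: 30.6
eef_pos: [500.2, 204.3, 160.0]
ee_rot: [-1.925, -2.48, 0.005]
contact_force: [1.4, 1.2, -0.1]
opening: 85.3
grasp_force: 0.0
```

{"fn": "step_arm", "kwargs": {
  "commands": [
    {"fingers": 1,"slide": [0,0,-0.22],"twist": 0},
    {"fingers": 1,"slide": [-0.4,-0.15,0],"twist": 0},
    {"fingers": 1,"slide": [-0.4,-0.15,0],"twist": 0},
    {"fingers": 1,"slide": [-0.4,-0.15,0],"twist": 0},
    {"fingers": 1,"slide": [-0.4,-0.15,0],"twist": 0},
    {"fingers": 1,"slide": [-0.4,-0.15,0],"twist": 0},
    {"fingers": 1,"slide": [-0.4,-0.15,0],"twist": 0},
    {"fingers": 1,"slide": [0,0,0],"twist": 0}
  ]
}}

```text
time_s: 31.4
eef_pos: [473.2, -54.2, 182.5]
ee_rot: [1.934, 2.475, -0.002]
contact_force: [-0.3, -0.2, 0.7]
opening: 85.5
grasp_force: 0.0
```

```bash
python3 look.py "(602,-74)"
```

```text
caddy [559.  181.4] -75.5 [181. 160.] {'p1': [616.5999755859375, 158.10000610351562], 'p2': [519.7999877929688, 133.10000610351562], 'p3': [598.0999755859375, 229.6999969482422], 'p4': [501.29998779296875, 204.8000030517578], 'h': [527.7000122070312, 302.5]}
counter rolls [(626, -243, 0.83), (602, -73, 0.79), (601, 242, 0.75), (501, 216, 0.74)]
deck rolls [(622, -234, 0.79), (599, -70, 0.77), (598, 231, 0.76), (502, 206, 0.75)]
(602,-74) ([-0.534, 1.189], 'z', 182.4)
side rolls [(601, -75, 0.84), (626, -245, 0.82), (504, 144, 0.67)] [([615, -80], [246, 220], 0.92), ([628, -240], [250, 188], 0.9), ([601, 181], [235, 292], 0.87), ([497, 152], [286, 286], 0.59), ([505, 150], [282, 286], 0.54)]
```

{"fn": "step_arm", "kwargs": {
  "commands": [
    {"fingers": 1,"slide": [-0.134,0.297,0],"twist": 0},
    {"fingers": 1,"slide": [-0.134,0.297,0],"twist": 0},
    {"fingers": 1,"slide": [-0.134,0.297,0],"twist": 0},
    {"fingers": 1,"slide": [-0.134,0.297,0],"twist": 0},
    {"fingers": 1,"slide": [0,0,0],"twist": 0},
    {"fingers": 1,"slide": [0,0,0],"twist": 0},
    {"fingers": 1,"slide": [0,0,0],"twist": 0},
    {"fingers": 1,"slide": [0,0,0],"twist": 0}
  ]
}}

```text
time_s: 32.35
eef_pos: [601.2, -71.6, 182.5]
ee_rot: [-1.925, -2.482, 0.001]
contact_force: [0.7, 0.7, 0.3]
opening: 85.2
grasp_force: 0.0
```

```bash
python3 look.py "(602,-74)"|tail -2
```

```text
(602,-74) ([-0.022, 0.001], 'z', 182.6)
side rolls [(601, -75, 0.74), (504, 144, 0.66)] [([606, -79], [250, 220], 0.97), ([628, -239], [250, 188], 0.69), ([506, 147], [282, 284], 0.6), ([604, 182], [234, 292], 0.56), ([556, 192], [256, 297], 0.37)]
```

{"fn": "step_arm", "kwargs": {
  "commands": [
    {"fingers": 1,"slide": [-0.02,0,0.2],"twist": 0},
    {"fingers": 1,"slide": [0,0,0.36],"twist": 0},
    {"fingers": 1,"slide": [0,0,0.36],"twist": 0},
    {"fingers": 1,"slide": [0,0,0.36],"twist": 0},
    {"fingers": 1,"slide": [0,0,0.28],"twist": 0},
    {"fingers": 1,"slide": [0,0,0],"twist": 0},
    {"fingers": -1,"slide": [0,0,0],"twist": 0},
    {"fingers": -1,"slide": [0,0,0],"twist": 0}
  ]
}}

```text
time_s: 33.3
eef_pos: [604.3, -74.7, 28.4]
ee_rot: [1.925, 2.48, 0.002]
contact_force: [-1.3, -0.5, 1.9]
opening: 59.1
grasp_force: 0.9
```

{"fn": "step_arm", "kwargs": {
  "commands": [
    {"fingers": -1,"slide": [0,0,0],"twist": 0},
    {"fingers": -1,"slide": [0,0,0],"twist": 0},
    {"fingers": -1,"slide": [0,0,0],"twist": 0},
    {"fingers": -1,"slide": [0,0,-0.39],"twist": 0},
    {"fingers": -1,"slide": [0,0,-0.39],"twist": 0},
    {"fingers": -1,"slide": [0,0,-0.39],"twist": 0},
    {"fingers": -1,"slide": [0,0,-0.39],"twist": 0},
    {"fingers": -1,"slide": [0,0,0],"twist": 0}
  ]
}}

```text
time_s: 34.1
eef_pos: [607.0, -74.9, 189.5]
ee_rot: [1.919, 2.473, 0.01]
contact_force: [0.2, -0.6, -1.1]
opening: 57.1
grasp_force: 43.7
```

{"fn": "step_arm", "kwargs": {
  "commands": [
    {"fingers": -1,"slide": [0.368,0.12,0],"twist": 0},
    {"fingers": -1,"slide": [0.368,0.12,0],"twist": 0},
    {"fingers": -1,"slide": [0.368,0.12,0],"twist": 0},
    {"fingers": -1,"slide": [0.368,0.12,0],"twist": 0},
    {"fingers": -1,"slide": [0.368,0.12,0],"twist": 0},
    {"fingers": -1,"slide": [0.368,0.12,0],"twist": 0},
    {"fingers": -1,"slide": [0,0,0],"twist": 0},
    {"fingers": -1,"slide": [0,0,0],"twist": 0}
  ]
}}

```text
time_s: 34.9
eef_pos: [617.3, 158.1, 181.7]
ee_rot: [-1.924, -2.484, 0.002]
contact_force: [0.2, -0.1, -0.7]
opening: 56.8
grasp_force: 43.6
```

```bash
python3 look.py "(616.6,158)"
```

```text
Traceback (most recent call last):
  File "look.py", line 3, in <module>
    t=cam('top'); c,a,sz=caddy(t); print('caddy',c.round(1),round(a,1),np.round(sz),posts(c,a)); print('counter rolls',rolls2(t)); print('deck rolls',rolls2(t,107))
                         ~~~~~^^^
  File "h.py", line 34, in caddy
    c=max(cs,key=cv2.contourArea); (u,v),sz,a=cv2.minAreaRect(c)
ValueError: max() iterable argument is empty
```

{"fn": "step_arm", "kwargs": {
  "commands": [
    {"fingers": -1,"slide": [0,0,0.1],"twist": 0},
    {"fingers": -1,"slide": [0,0,0.2],"twist": 0},
    {"fingers": -1,"slide": [0,0,0.2],"twist": 0},
    {"fingers": -1,"slide": [0,0,0.2],"twist": 0},
    {"fingers": -1,"slide": [0,0,0.2],"twist": 0},
    {"fingers": -1,"slide": [0,0,0.12],"twist": 0},
    {"fingers": -1,"slide": [0,0,0],"twist": 0},
    {"fingers": -1,"slide": [0,0,0],"twist": 0}
  ]
}}

```text
time_s: 35.75
eef_pos: [617.8, 156.4, 80.2]
ee_rot: [1.928, 2.481, -0.0]
contact_force: [0.9, 0.2, -1.0]
opening: 56.8
grasp_force: 43.6
```

{"fn": "step_arm", "kwargs": {
  "commands": [
    {"fingers": -1,"slide": [0,0,0],"twist": 0},
    {"fingers": -1,"slide": [0,0,0],"twist": 0},
    {"fingers": 1,"slide": [0,0,0],"twist": 0},
    {"fingers": 1,"slide": [0,0,0],"twist": 0},
    {"fingers": 1,"slide": [0,0,0],"twist": 0},
    {"fingers": 1,"slide": [0,0,0],"twist": 0},
    {"fingers": 1,"slide": [0,0,-0.4],"twist": 0},
    {"fingers": 1,"slide": [0,0,-0.4],"twist": 0}
  ]
}}

```text
time_s: 36.55
eef_pos: [616.4, 157.1, 159.7]
ee_rot: [-1.925, -2.48, 0.005]
contact_force: [1.3, 0.3, 0.1]
opening: 85.6
grasp_force: 0.0
```

{"fn": "step_arm", "kwargs": {
  "commands": [
    {"fingers": 1,"slide": [0,0,-0.22],"twist": 0},
    {"fingers": 1,"slide": [-0.4,-0.1,0],"twist": 0},
    {"fingers": 1,"slide": [-0.4,-0.1,0],"twist": 0},
    {"fingers": 1,"slide": [-0.4,-0.1,0],"twist": 0},
    {"fingers": 1,"slide": [-0.4,-0.1,0],"twist": 0},
    {"fingers": 1,"slide": [-0.4,-0.1,0],"twist": 0},
    {"fingers": 1,"slide": [-0.4,-0.1,0],"twist": 0},
    {"fingers": 1,"slide": [0,0,0],"twist": 0}
  ]
}}

```text
time_s: 37.35
eef_pos: [619.1, -95.0, 182.3]
ee_rot: [1.933, 2.475, -0.002]
contact_force: [-0.2, 0.2, -0.0]
opening: 85.3
grasp_force: 0.0
```

```bash
python3 look.py "(626,-244)"
```

```text
caddy [559.5 181.8] -75.3 [181. 161.] {'p1': [617.2999877929688, 158.6999969482422], 'p2': [520.5, 133.3000030517578], 'p3': [598.5, 230.3000030517578], 'p4': [501.79998779296875, 204.89999389648438], 'h': [527.7999877929688, 302.70001220703125]}
counter rolls [(601, 243, 0.74), (622, 167, 0.74), (502, 216, 0.73)]
deck rolls [(598, 231, 0.76), (619, 159, 0.75), (502, 206, 0.74)]
(626,-244) ([-1.484, -0.312], 'z', 182.3)
side rolls [(631, 95, 0.81), (505, 144, 0.67), (610, 172, 0.63)] [([630, -231], [249, 189], 0.96), ([608, 186], [231, 293], 0.86), ([505, 138], [282, 282], 0.59), ([633, 103], [227, 266], 0.57)]
```

{"fn": "step_arm", "kwargs": {
  "commands": [
    {"fingers": 1,"slide": [-0.371,-0.078,0],"twist": 0},
    {"fingers": 1,"slide": [-0.371,-0.078,0],"twist": 0},
    {"fingers": 1,"slide": [-0.371,-0.078,0],"twist": 0},
    {"fingers": 1,"slide": [-0.371,-0.078,0],"twist": 0},
    {"fingers": 1,"slide": [0,0,0],"twist": 0},
    {"fingers": 1,"slide": [0,0,0],"twist": 0},
    {"fingers": 1,"slide": [0,0,0],"twist": 0},
    {"fingers": 1,"slide": [0,0,0],"twist": 0}
  ]
}}

```text
time_s: 38.3
eef_pos: [626.0, -239.6, 182.4]
ee_rot: [-1.923, -2.484, -0.0]
contact_force: [0.8, 0.1, -0.0]
opening: 85.9
grasp_force: 0.0
```

```bash
python3 look.py "(626,-244)"|tail -3
```

```text
deck rolls [(598, 231, 0.76), (619, 159, 0.75), (502, 206, 0.74)]
(626,-244) ([-0.041, -0.01], 'z', 182.4)
side rolls [(631, 95, 0.81), (626, -244, 0.73), (505, 144, 0.67), (610, 172, 0.64)] [([630, 98], [228, 265], 0.91), ([634, -235], [248, 188], 0.8), ([504, 149], [282, 285], 0.76), ([611, 174], [231, 289], 0.7)]
```

{"fn": "step_arm", "kwargs": {
  "commands": [
    {"fingers": 1,"slide": [-0.04,-0.01,0.2],"twist": 0},
    {"fingers": 1,"slide": [0,0,0.36],"twist": 0},
    {"fingers": 1,"slide": [0,0,0.36],"twist": 0},
    {"fingers": 1,"slide": [0,0,0.36],"twist": 0},
    {"fingers": 1,"slide": [0,0,0.28],"twist": 0},
    {"fingers": 1,"slide": [0,0,0],"twist": 0},
    {"fingers": -1,"slide": [0,0,0],"twist": 0},
    {"fingers": -1,"slide": [0,0,0],"twist": 0}
  ]
}}

```text
time_s: 39.25
eef_pos: [627.6, -246.1, 28.5]
ee_rot: [1.924, 2.479, 0.002]
contact_force: [0.1, 0.3, 0.9]
opening: 59.0
grasp_force: 0.0
```

{"fn": "step_arm", "kwargs": {
  "commands": [
    {"fingers": -1,"slide": [0,0,0],"twist": 0},
    {"fingers": -1,"slide": [0,0,0],"twist": 0},
    {"fingers": -1,"slide": [0,0,0],"twist": 0},
    {"fingers": -1,"slide": [0,0,-0.39],"twist": 0},
    {"fingers": -1,"slide": [0,0,-0.39],"twist": 0},
    {"fingers": -1,"slide": [0,0,-0.39],"twist": 0},
    {"fingers": -1,"slide": [0,0,-0.39],"twist": 0},
    {"fingers": -1,"slide": [0,0,0],"twist": 0}
  ]
}}

```text
time_s: 40.05
eef_pos: [629.4, -247.1, 189.8]
ee_rot: [1.919, 2.472, 0.005]
contact_force: [1.1, -0.2, -1.3]
opening: 55.9
grasp_force: 43.8
```

{"fn": "step_arm", "kwargs": {
  "commands": [
    {"fingers": -1,"slide": [0.39,-0.008,0],"twist": 0},
    {"fingers": -1,"slide": [0.39,-0.008,0],"twist": 0},
    {"fingers": -1,"slide": [0.39,-0.008,0],"twist": 0},
    {"fingers": -1,"slide": [0.39,-0.008,0],"twist": 0},
    {"fingers": -1,"slide": [0.39,-0.008,0],"twist": 0},
    {"fingers": -1,"slide": [0.39,-0.008,0],"twist": 0},
    {"fingers": -1,"slide": [0.39,-0.008,0],"twist": 0},
    {"fingers": -1,"slide": [0.39,-0.008,0],"twist": 0}
  ]
}}

```text
time_s: 40.85
eef_pos: [540.9, 56.3, 181.7]
ee_rot: [-1.926, -2.481, 0.001]
contact_force: [1.0, -0.7, -2.1]
opening: 55.8
grasp_force: 43.7
```

{"fn": "step_arm", "kwargs": {
  "commands": [
    {"fingers": -1,"slide": [0.39,-0.008,0],"twist": 0},
    {"fingers": -1,"slide": [0.39,-0.008,0],"twist": 0},
    {"fingers": -1,"slide": [0,0,0],"twist": 0},
    {"fingers": -1,"slide": [0,0,0],"twist": 0},
    {"fingers": -1,"slide": [0,0,0],"twist": 0},
    {"fingers": -1,"slide": [0,0,0],"twist": 0},
    {"fingers": -1,"slide": [0,0,0],"twist": 0},
    {"fingers": -1,"slide": [0,0,0],"twist": 0}
  ]
}}

```text
time_s: 41.65
eef_pos: [521.5, 129.4, 182.2]
ee_rot: [-1.928, -2.48, 0.0]
contact_force: [-2.0, 0.1, -1.6]
opening: 56.2
grasp_force: 43.7
```

```bash
python3 -c "
from h import *
print(go((520.3,133.2)))"
```

```text
([0.04, -0.002], 'z', 182.2)
```

{"fn": "step_arm", "kwargs": {
  "commands": [
    {"fingers": -1,"slide": [0.03,0,0.1],"twist": 0},
    {"fingers": -1,"slide": [0,0,0.2],"twist": 0},
    {"fingers": -1,"slide": [0,0,0.2],"twist": 0},
    {"fingers": -1,"slide": [0,0,0.2],"twist": 0},
    {"fingers": -1,"slide": [0,0,0.2],"twist": 0},
    {"fingers": -1,"slide": [0,0,0.12],"twist": 0},
    {"fingers": -1,"slide": [0,0,0],"twist": 0},
    {"fingers": -1,"slide": [0,0,0],"twist": 0}
  ]
}}

```text
time_s: 42.45
eef_pos: [520.6, 133.1, 80.0]
ee_rot: [-1.926, -2.482, 0.0]
contact_force: [-0.3, 0.3, -1.3]
opening: 55.8
grasp_force: 43.3
```

{"fn": "step_arm", "kwargs": {
  "commands": [
    {"fingers": -1,"slide": [0,0,0],"twist": 0},
    {"fingers": -1,"slide": [0,0,0],"twist": 0},
    {"fingers": 1,"slide": [0,0,0],"twist": 0},
    {"fingers": 1,"slide": [0,0,0],"twist": 0},
    {"fingers": 1,"slide": [0,0,0],"twist": 0},
    {"fingers": 1,"slide": [0,0,0],"twist": 0},
    {"fingers": 1,"slide": [0,0,-0.4],"twist": 0},
    {"fingers": 1,"slide": [0,0,-0.4],"twist": 0}
  ]
}}

```text
time_s: 43.25
eef_pos: [519.2, 132.7, 160.0]
ee_rot: [-1.925, -2.48, 0.005]
contact_force: [1.5, -0.3, 0.0]
opening: 85.5
grasp_force: 0.0
```

{"fn": "step_arm", "kwargs": {
  "commands": [
    {"fingers": 1,"slide": [0,0,-0.42],"twist": 0},
    {"fingers": 1,"slide": [-0.4,-0.3,0],"twist": 0},
    {"fingers": 1,"slide": [-0.4,-0.3,0],"twist": 0},
    {"fingers": 1,"slide": [-0.4,-0.3,0],"twist": 0},
    {"fingers": 1,"slide": [-0.4,-0.3,0],"twist": 0},
    {"fingers": 1,"slide": [-0.4,-0.3,0],"twist": 0},
    {"fingers": 1,"slide": [-0.4,-0.3,0],"twist": 0},
    {"fingers": 1,"slide": [-0.4,-0.3,0],"twist": 0}
  ]
}}

```text
time_s: 44.05
eef_pos: [385.6, -191.9, 202.6]
ee_rot: [1.925, 2.481, 0.0]
contact_force: [0.8, 0.2, -0.3]
opening: 85.3
grasp_force: 0.0
```

```bash
python3 - <<'E'
from h import *
t=cam('top'); c,a,sz=caddy(t); print('caddy',c.round(1),round(a,2),np.round(sz),posts(c,a)); print('deck rolls',rolls2(t,107))
m=rect(t,0); cv2.imwrite('pics/r4.png',cv2.resize(m[150:480,130:750][:,:,::-1],None,fx=1.28,fy=1.28))
# mark lines: fit by colour
h=hsv(m); k=((h[:,:,1]<55)&(h[:,:,2]>150)).astype(np.uint8); k[:, :190]=0; k[:,530:]=0; k[:180]=0;k[430:]=0
cv2.imwrite('pics/mk.png',k*255)
n,lab,st,_=cv2.connectedComponentsWithStats(k)
for i in range(1,n):
    if st[i,4]>150:
        pts=np.argwhere(lab==i)[:,::-1].astype(np.float32); r=cv2.minAreaRect(pts); b=cv2.boxPoints(r); print(st[i], [(round(v+250),round(u-500)) for u,v in b])
E
```

```text
Traceback (most recent call last):
  File "h.py", line 34, in caddy
    c=max(cs,key=cv2.contourArea); (u,v),sz,a=cv2.minAreaRect(c)
ValueError: max() iterable argument is empty
```

```bash
python3 - <<'E'
s=open('h.py').read()
i=s.index("    cs=[c for c"); j=s.index("(u,v),sz,a=cv2.minAreaRect(c)")
s=s[:i]+"    k[480:]=0\n    cs=[c for c in cv2.findContours(k,cv2.RETR_EXTERNAL,cv2.CHAIN_APPROX_NONE)[0] if cv2.contourArea(c)>150]\n    c=np.vstack(cs); "+s[j:]
s=s.replace("CLOSE,np.ones((9,9))","CLOSE,np.ones((3,3))").replace("OPEN,np.ones((9,9))","OPEN,np.ones((3,3))")
open('h.py','w').write(s)
E
cat > m.py <<'E'
from h import *
t=cam('top'); c,a,sz=caddy(t); print('caddy',c.round(1),round(a,2),np.round(sz),posts(c,a)); print('deck rolls',rolls2(t,107))
m=rect(t,0); cv2.imwrite('pics/r4.png',cv2.resize(m[150:480,130:750][:,:,::-1],None,fx=1.28,fy=1.28))
h=hsv(m); k=((h[:,:,1]<55)&(h[:,:,2]>140)).astype(np.uint8); k[:, :190]=0; k[:,530:]=0; k[:180]=0;k[430:]=0
n,lab,st,_=cv2.connectedComponentsWithStats(k)
for i in range(1,n):
    if st[i,4]>150:
        pts=np.argwhere(lab==i)[:,::-1].astype(np.float32); r=cv2.minAreaRect(pts); b=cv2.boxPoints(r); print(st[i], [(round(v+250),round(u-500)) for u,v in b],np.round(r[1]))
E
python3 m.py
```

```text
caddy [570.8 -55.8] -177.53 [207. 667.] {'p1': [536.0, -107.4000015258789], 'p2': [531.7000122070312, -7.5], 'p3': [609.9000244140625, -104.19999694824219], 'p4': [605.5999755859375, -4.300000190734863], 'h': [695.7000122070312, -50.400001525878906]}
deck rolls [(599, 231, 0.76), (503, 206, 0.75), (619, 159, 0.75), (520, 137, 0.68)]
[ 228  186   35  226 2255] [(661, -274), (435, -248), (437, -236), (662, -262)] [ 11. 227.]
[ 244  189  230  241 8029] [(663, -257), (438, -232), (461, -26), (686, -51)] [208. 227.]
```

View pics/r4.png

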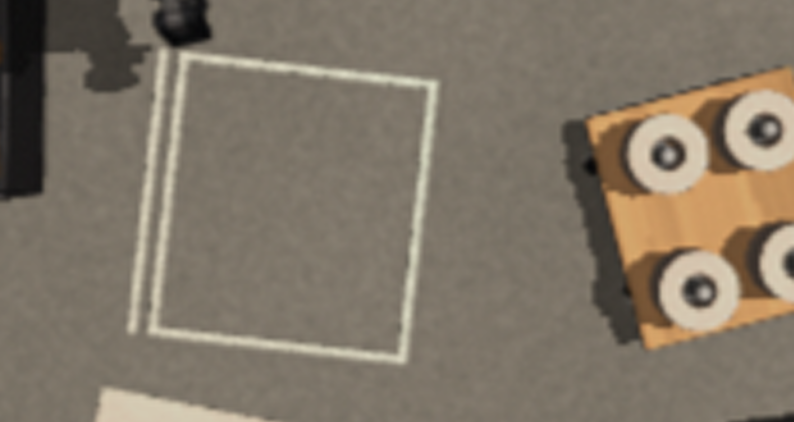

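The mark is clear: inner rectangle at pixels (165–430, 65–350) in the crop and the doubled line at left. Its centre is about (562,-141.5), heading about -96.4°. All four rolls are on their posts. Next I'll go to the handle.

{"fn": "step_arm", "kwargs": {
  "commands": [
    {"fingers": 1,"slide": [0,0,0],"twist": -0.182},
    {"fingers": 1,"slide": [0,0,0],"twist": -0.182},
    {"fingers": 1,"slide": [0,0,0],"twist": -0.182},
    {"fingers": 1,"slide": [0,0,0],"twist": -0.182},
    {"fingers": 1,"slide": [0,0,0],"twist": -0.182},
    {"fingers": 1,"slide": [0,0,0],"twist": -0.182},
    {"fingers": 1,"slide": [0,0,0],"twist": -0.182},
    {"fingers": 1,"slide": [0,0,0],"twist": -0.182}
  ]
}}

```text
time_s: 44.95
eef_pos: [387.0, -189.4, 202.4]
ee_rot: [0.266, 3.13, 0.001]
contact_force: [-0.6, -0.2, -0.3]
opening: 85.4
grasp_force: 0.0
```

{"fn": "step_arm", "kwargs": {
  "commands": [
    {"fingers": 1,"slide": [0,0,0],"twist": -0.182},
    {"fingers": 1,"slide": [0,0,0],"twist": -0.182},
    {"fingers": 1,"slide": [0,0,0],"twist": -0.182},
    {"fingers": 1,"slide": [0,0,0],"twist": 0},
    {"fingers": 1,"slide": [-0.218,0.369,0],"twist": 0},
    {"fingers": 1,"slide": [-0.218,0.369,0],"twist": 0},
    {"fingers": 1,"slide": [-0.218,0.369,0],"twist": 0},
    {"fingers": 1,"slide": [-0.218,0.369,0],"twist": 0}
  ]
}}

```text
time_s: 45.75
eef_pos: [434.5, -23.6, 202.5]
ee_rot: [-0.39, 3.117, 0.0]
contact_force: [0.5, -0.8, 0.2]
opening: 85.6
grasp_force: 0.0
```

```bash
sed -i 's/    k\[480:\]=0/    k[470:]=0; k[:150]=0; k[:,:250]=0; k[:,800:]=0/' h.py; cat > m2.py <<'E'
from h import *
import sys
t=cam('top'); s=cam('side'); c,a,sz=caddy(t); print('caddy',c.round(1),round(a,2),np.round(sz),posts(c,a)); print('deck rolls',rolls2(t,107))
print('handle',lm(t,'handle',145),lm(s,'handle',145)); o=observe()
M=R.from_rotvec(o['ee_rot']).as_matrix(); print('tcp',o['eef_pos'].round(1),'psi',np.degrees(np.arctan2(M[1,1],M[0,1])).round(2),'tilt',M[:,2].round(3),o['contact_force'].round(1))
E
python3 m2.py
```

```text
caddy [560.5 181.9] -75.38 [181. 161.] {'p1': [618.2000122070312, 158.6999969482422], 'p2': [521.4000244140625, 133.5], 'p3': [599.5, 230.39999389648438], 'p4': [502.79998779296875, 205.10000610351562], 'h': [528.9000244140625, 302.8999938964844]}
deck rolls [(599, 231, 0.76), (503, 206, 0.75), (619, 159, 0.75), (520, 137, 0.68)]
handle [([530, 297], [137, 204], 0.84)] [([534, 302], [260, 283], 0.68)]
tcp [434.3 -24.4 202.3] psi 104.52 tilt [-0. -0. -1.] [-0.3  0.8 -0.4]
```

{"fn": "step_arm", "kwargs": {
  "commands": [
    {"fingers": 1,"slide": [-0.218,0.365,0],"twist": 0},
    {"fingers": 1,"slide": [-0.218,0.365,0],"twist": 0},
    {"fingers": 1,"slide": [-0.218,0.365,0],"twist": 0},
    {"fingers": 1,"slide": [-0.218,0.365,0],"twist": 0},
    {"fingers": 1,"slide": [-0.218,0.365,0],"twist": 0},
    {"fingers": 1,"slide": [-0.218,0.365,0],"twist": 0},
    {"fingers": 1,"slide": [-0.218,0.365,0],"twist": 0},
    {"fingers": 1,"slide": [-0.218,0.365,0],"twist": 0}
  ]
}}

```text
time_s: 46.75
eef_pos: [531.0, 300.7, 202.2]
ee_rot: [0.389, -3.117, 0.001]
contact_force: [0.3, 0.3, 0.1]
opening: 85.7
grasp_force: 0.0
```

{"fn": "step_arm", "kwargs": {
  "commands": [
    {"fingers": 1,"slide": [0,0,0],"twist": 0},
    {"fingers": 1,"slide": [0,0,0],"twist": 0},
    {"fingers": 1,"slide": [0,0,0],"twist": 0},
    {"fingers": 1,"slide": [0,0,0],"twist": 0},
    {"fingers": 1,"slide": [0,0,0],"twist": 0},
    {"fingers": 1,"slide": [0,0,0],"twist": 0},
    {"fingers": 1,"slide": [0,0,0],"twist": 0},
    {"fingers": 1,"slide": [0,0,0],"twist": 0}
  ]
}}

```text
time_s: 47.55
eef_pos: [530.2, 300.5, 202.4]
ee_rot: [-0.395, 3.117, 0.0]
contact_force: [-0.4, -0.3, -0.5]
opening: 85.7
grasp_force: 0.0
```

```bash
python3 - <<'E'
from h import *
s=cam('side'); cv2.imwrite('pics/side5c.png',cv2.resize(s['frame'][170:370,150:370][:,:,::-1],None,fx=3,fy=3))
print(go((529.5,302.3),104.5))
E
```

```text
([0.002, 0.018], 'z', 202.4)
```

View pics/side5c.png

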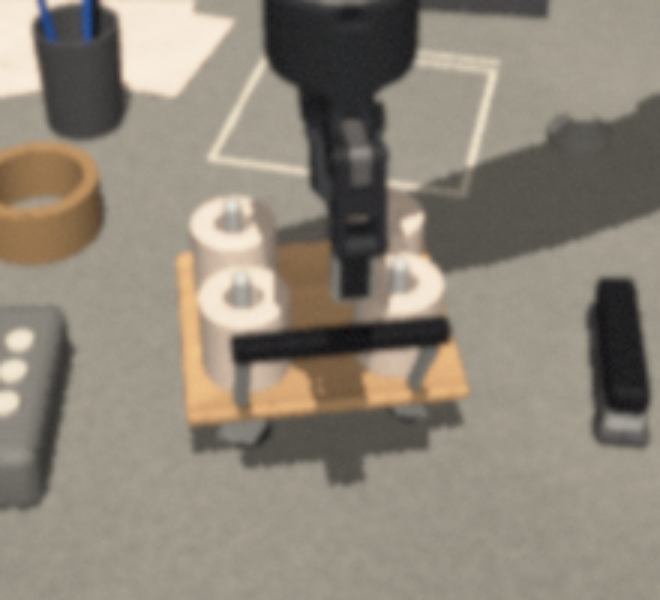

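{"fn": "step_arm", "kwargs": {
  "commands": [
    {"fingers": 0.2,"slide": [0,0.018,0],"twist": 0},
    {"fingers": 0.2,"slide": [0,0,0.2],"twist": 0},
    {"fingers": 0.2,"slide": [0,0,0.2],"twist": 0},
    {"fingers": 0.2,"slide": [0,0,0.2],"twist": 0},
    {"fingers": 0.2,"slide": [0,0,0.16],"twist": 0},
    {"fingers": 0.2,"slide": [0,0,0],"twist": 0},
    {"fingers": 0.2,"slide": [0,0,0],"twist": 0},
    {"fingers": 0.2,"slide": [0,0,0],"twist": 0}
  ],
  "force": 60
}}

```text
time_s: 48.4
eef_pos: [530.5, 303.0, 127.5]
ee_rot: [-0.395, 3.115, 0.001]
contact_force: [0.2, -0.3, 0.0]
opening: 51.6
grasp_force: 0.0
```

{"fn": "step_arm", "kwargs": {
  "commands": [
    {"fingers": -1,"slide": [0,0,0],"twist": 0},
    {"fingers": -1,"slide": [0,0,0],"twist": 0},
    {"fingers": -1,"slide": [0,0,0],"twist": 0},
    {"fingers": -1,"slide": [0,0,0],"twist": 0},
    {"fingers": -1,"slide": [0,0,0],"twist": 0},
    {"fingers": -1,"slide": [0,0,0],"twist": 0},
    {"fingers": -1,"slide": [0,0,0],"twist": 0},
    {"fingers": -1,"slide": [0,0,0],"twist": 0}
  ]
}}

```text
time_s: 49.2
eef_pos: [530.3, 302.8, 127.0]
ee_rot: [-0.395, 3.115, 0.001]
contact_force: [-0.3, -0.2, 5.8]
opening: 12.7
grasp_force: 60.0
```

```bash
python3 m2.py
```

```text
caddy [560.  183.1] -75.38 [181. 161.] {'p1': [617.7000122070312, 159.89999389648438], 'p2': [521.0, 134.60000610351562], 'p3': [599.0, 231.5], 'p4': [502.29998779296875, 206.1999969482422], 'h': [528.5, 304.0]}
deck rolls [(600, 233, 0.72), (620, 161, 0.66)]
handle [([607, 139], [194, 176], 0.63)] [([533, 308], [260, 286], 0.71)]
tcp [530.3 302.8 127. ] psi 104.46 tilt [ 0.001  0.001 -1.   ] [ 1.7 -0.1  5.2]
```

{"fn": "step_arm", "kwargs": {
  "commands": [
    {"fingers": -1,"slide": [0,-0.05,0],"twist": 0},
    {"fingers": -1,"slide": [0,-0.1,0],"twist": 0},
    {"fingers": -1,"slide": [0,-0.1,0],"twist": 0},
    {"fingers": -1,"slide": [0,-0.1,0],"twist": 0},
    {"fingers": -1,"slide": [0,-0.1,0],"twist": 0},
    {"fingers": -1,"slide": [0,-0.1,0],"twist": 0},
    {"fingers": -1,"slide": [0,-0.1,0],"twist": 0},
    {"fingers": -1,"slide": [0,-0.1,0],"twist": 0}
  ]
}}

```text
time_s: 50.2
eef_pos: [549.0, 231.9, 127.4]
ee_rot: [-0.397, 3.114, 0.008]
contact_force: [-1.6, 5.0, 5.9]
opening: 12.5
grasp_force: 60.1
```

{"fn": "step_arm", "kwargs": {
  "commands": [
    {"fingers": -1,"slide": [0,-0.1,0],"twist": 0},
    {"fingers": -1,"slide": [0,-0.05,0],"twist": 0},
    {"fingers": -1,"slide": [0,0,0],"twist": 0},
    {"fingers": -1,"slide": [0,0,0],"twist": 0},
    {"fingers": -1,"slide": [0,0,0],"twist": 0},
    {"fingers": -1,"slide": [0,0,0],"twist": 0},
    {"fingers": -1,"slide": [0,0,0],"twist": 0},
    {"fingers": -1,"slide": [0,0,0],"twist": 0}
  ]
}}

```text
time_s: 51.0
eef_pos: [553.1, 215.5, 127.2]
ee_rot: [-0.395, 3.115, 0.0]
contact_force: [-0.3, -1.2, 6.5]
opening: 12.9
grasp_force: 60.1
```

```bash
python3 m2.py
```

```text
caddy [582.4  96.7] -75.64 [181. 162.] {'p1': [640.0, 73.30000305175781], 'p2': [543.0999755859375, 48.5], 'p3': [621.7000122070312, 144.89999389648438], 'p4': [524.7999877929688, 120.0999984741211], 'h': [551.4000244140625, 217.8000030517578]}
deck rolls [(642, 73, 0.73), (623, 146, 0.71)]
handle [([546, 217], [166, 198], 0.89)] [([553, 224], [255, 252], 0.59)]
tcp [553.  215.4 127.2] psi 104.44 tilt [ 0.002  0.    -1.   ] [ 1.  -0.9  4.7]
```

```bash
cat > plan.py <<'E'
import numpy as np
from scipy.interpolate import CubicHermiteSpline as S
def plan(C0,a0,C1,a1,n,L=122.3,w=1.0):
    D=lambda a:np.array([np.cos(np.radians(a)),np.sin(np.radians(a))])
    C0,C1=np.array(C0),np.array(C1); k=np.linalg.norm(C1-C0)
    f=S([0,1],[C0,C1],[D(a0)*k,D(a1)*k]); t=np.linspace(0,1,n+1); a=a0+(a1-a0)*t
    H=np.array([f(u)-L*D(b)+w*D(b+90) for u,b in zip(t,a)])
    for i in range(n):
        q=H[i+1]-H[i]; psi=a[i]+180; ty=D(psi); tx=D(psi+90)
        print([round(q@tx/100,3),round(q@ty/100,3)],round(-(a[i+1]-a[i])/45,4))
E
python3 -c "
from plan import *
plan((582.4,96.7),-75.6,(577.5,-2.4),-96.35,14)"
```

```text
[np.float64(-0.029), np.float64(-0.071)] 0.0329
[np.float64(-0.026), np.float64(-0.071)] 0.0329
[np.float64(-0.023), np.float64(-0.07)] 0.0329
[np.float64(-0.021), np.float64(-0.07)] 0.0329
[np.float64(-0.02), np.float64(-0.071)] 0.0329
[np.float64(-0.019), np.float64(-0.071)] 0.0329
[np.float64(-0.018), np.float64(-0.071)] 0.0329
[np.float64(-0.018), np.float64(-0.071)] 0.0329
[np.float64(-0.019), np.float64(-0.072)] 0.0329
[np.float64(-0.02), np.float64(-0.072)] 0.0329
[np.float64(-0.021), np.float64(-0.072)] 0.0329
[np.float64(-0.023), np.float64(-0.072)] 0.0329
[np.float64(-0.026), np.float64(-0.072)] 0.0329
[np.float64(-0.029), np.float64(-0.072)] 0.0329
```

{"fn": "step_arm", "kwargs": {
  "commands": [
    {"fingers": -1,"slide": [-0.029,-0.071,0],"twist": 0.033},
    {"fingers": -1,"slide": [-0.026,-0.071,0],"twist": 0.033},
    {"fingers": -1,"slide": [-0.023,-0.07,0],"twist": 0.033},
    {"fingers": -1,"slide": [-0.021,-0.07,0],"twist": 0.033},
    {"fingers": -1,"slide": [-0.02,-0.071,0],"twist": 0.033},
    {"fingers": -1,"slide": [-0.019,-0.071,0],"twist": 0.033},
    {"fingers": -1,"slide": [-0.018,-0.071,0],"twist": 0.033},
    {"fingers": -1,"slide": [-0.018,-0.071,0],"twist": 0.033}
  ]
}}

```text
time_s: 52.0
eef_pos: [580.2, 163.9, 127.4]
ee_rot: [-0.071, 3.137, 0.005]
contact_force: [1.8, 4.6, 5.3]
opening: 13.1
grasp_force: 60.0
```

{"fn": "step_arm", "kwargs": {
  "commands": [
    {"fingers": -1,"slide": [-0.019,-0.072,0],"twist": 0.033},
    {"fingers": -1,"slide": [-0.02,-0.072,0],"twist": 0.033},
    {"fingers": -1,"slide": [-0.021,-0.072,0],"twist": 0.033},
    {"fingers": -1,"slide": [-0.023,-0.072,0],"twist": 0.033},
    {"fingers": -1,"slide": [-0.026,-0.072,0],"twist": 0.033},
    {"fingers": -1,"slide": [-0.029,-0.072,0],"twist": 0.033},
    {"fingers": -1,"slide": [0,0,0],"twist": 0},
    {"fingers": -1,"slide": [0,0,0],"twist": 0}
  ]
}}

```text
time_s: 52.8
eef_pos: [592.7, 118.4, 127.2]
ee_rot: [0.175, 3.134, -0.001]
contact_force: [2.6, -0.9, 6.5]
opening: 12.8
grasp_force: 60.1
```

```bash
python3 m2.py
```

```text
caddy [577.5  -2.4] -96.28 [159. 181.] {'p1': [623.0999755859375, -44.70000076293945], 'p2': [523.7000122070312, -33.70000076293945], 'p3': [631.2000122070312, 28.899999618530273], 'p4': [531.7999877929688, 39.79999923706055], 'h': [591.2000122070312, 121.80000305175781]}
deck rolls [(532, 39, 0.76)]
handle [] [([593, 103], [243, 214], 0.59)]
tcp [592.7 118.4 127.2] psi 83.64 tilt [ 0.003 -0.001 -1.   ] [ 2.7 -1.2  5. ]
```

{"fn": "step_arm", "kwargs": {
  "commands": [
    {"fingers": -1,"slide": [0,-0.05,0],"twist": 0},
    {"fingers": -1,"slide": [0,-0.1,0],"twist": 0},
    {"fingers": -1,"slide": [0,-0.1,0],"twist": 0},
    {"fingers": -1,"slide": [0,-0.1,0],"twist": 0},
    {"fingers": -1,"slide": [0,-0.1,0],"twist": 0},
    {"fingers": -1,"slide": [0,-0.1,0],"twist": 0},
    {"fingers": -1,"slide": [0,-0.1,0],"twist": 0},
    {"fingers": -1,"slide": [0,-0.1,0],"twist": 0}
  ]
}}

```text
time_s: 53.8
eef_pos: [583.9, 45.8, 127.4]
ee_rot: [0.173, 3.135, 0.006]
contact_force: [0.4, 4.2, 7.6]
opening: 13.0
grasp_force: 60.2
```

{"fn": "step_arm", "kwargs": {
  "commands": [
    {"fingers": -1,"slide": [0,-0.1,0],"twist": 0},
    {"fingers": -1,"slide": [0,-0.1,0],"twist": 0},
    {"fingers": -1,"slide": [0,-0.1,0],"twist": 0},
    {"fingers": -1,"slide": [0,-0.1,0],"twist": 0},
    {"fingers": -1,"slide": [0,-0.08,0],"twist": 0},
    {"fingers": -1,"slide": [0,-0.05,0],"twist": 0},
    {"fingers": -1,"slide": [0,0,0],"twist": 0},
    {"fingers": -1,"slide": [0,0,0],"twist": 0}
  ]
}}

```text
time_s: 54.6
eef_pos: [577.7, -8.7, 127.1]
ee_rot: [0.175, 3.135, -0.001]
contact_force: [0.2, -1.0, 7.8]
opening: 12.8
grasp_force: 60.2
```

```bash
python3 m2.py; python3 - <<'E'
from h import *
s=cam('side')
cv2.imwrite('pics/side6.png',cv2.resize(s['frame'][130:300,170:360][:,:,::-1],None,fx=3.5,fy=3.5,interpolation=cv2.INTER_CUBIC))
for l in ('axle_rl','axle_rr','axle_fl','axle_fr'): print(l,lm(s,l,14,4))
d=np.array([np.cos(np.radians(-96.35)),np.sin(np.radians(-96.35))]); L=np.array([-d[1],d[0]]); c=np.array([562,-141.5])
for n,x,y in (('fl',44,66),('fr',44,-66),('rl',-76,66),('rr',-76,-66)): print(n,(c+x*d+y*L).round())
E
```

```text
caddy [ 561.  -136.9] -96.09 [143. 181.] {'p1': [606.7999877929688, -179.0], 'p2': [507.29998779296875, -168.39999389648438], 'p3': [614.5999755859375, -105.4000015258789], 'p4': [515.2000122070312, -94.80000305175781], 'h': [574.2000122070312, -12.600000381469727]}
deck rolls [(605, -175, 0.67), (517, -89, 0.62)]
handle [] [([578, -1], [256, 188], 0.74)]
tcp [577.8  -8.7 127.2] psi 83.61 tilt [ 0.002 -0.001 -1.   ] [ 0.  -0.8  6.6]
axle_rl [([643, -79], [236, 215], 0.53)]
axle_rr [([503, -52], [289, 225], 0.56)]
axle_fl []
axle_fr []
fl [ 623. -193.]
fr [ 492. -178.]
rl [636. -73.]
rr [505. -59.]
```

View pics/side6.png

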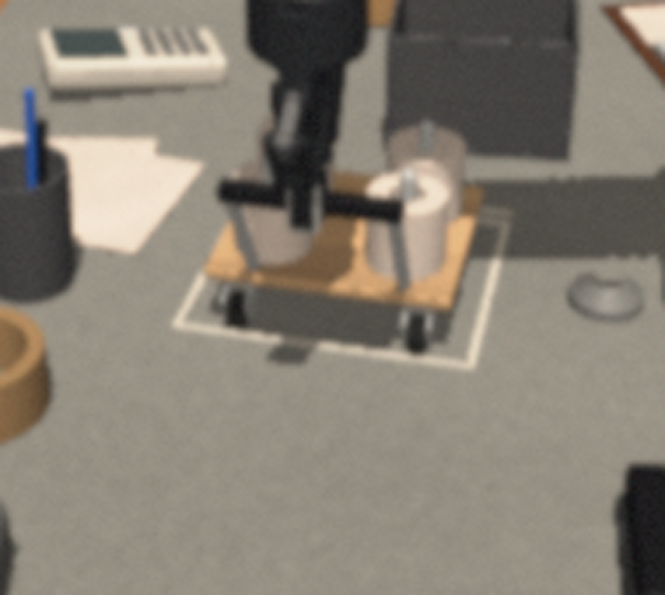

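{"fn": "step_arm", "kwargs": {
  "commands": [
    {"fingers": -1,"slide": [0,-0.04,0],"twist": 0},
    {"fingers": -1,"slide": [0,-0.05,0],"twist": 0},
    {"fingers": -1,"slide": [0,-0.03,0],"twist": 0},
    {"fingers": -1,"slide": [0,0,0],"twist": 0},
    {"fingers": -1,"slide": [0,0,0],"twist": 0},
    {"fingers": -1,"slide": [0,0,0],"twist": 0},
    {"fingers": -1,"slide": [0,0,0],"twist": 0},
    {"fingers": -1,"slide": [0,0,0],"twist": 0}
  ]
}}

```text
time_s: 55.85
eef_pos: [576.5, -20.1, 127.2]
ee_rot: [0.174, 3.135, 0.0]
contact_force: [0.8, 0.2, 7.5]
opening: 12.7
grasp_force: 60.2
```

```bash
python3 m2.py; python3 - <<'E'
from h import *
t=cam('top'); m=rect(t,0); cv2.imwrite('pics/r7.png',cv2.resize(m[120:480,150:600][:,:,::-1],None,fx=1.6,fy=1.6))
E
```

```text
caddy [ 559.6 -153.7] -95.49 [133. 181.] {'p1': [605.7999877929688, -195.3000030517578], 'p2': [506.29998779296875, -185.8000030517578], 'p3': [612.9000244140625, -121.69999694824219], 'p4': [513.4000244140625, -112.0999984741211], 'h': [571.5999755859375, -29.299999237060547]}
deck rolls [(604, -185, 0.65)]
handle [([477, -371], [378, 225], 0.66)] [([571, 2], [260, 190], 0.66)]
tcp [576.5 -20.1 127.2] psi 83.64 tilt [ 0.002  0.    -1.   ] [0.7 0.9 6.7]
```

View pics/r7.png

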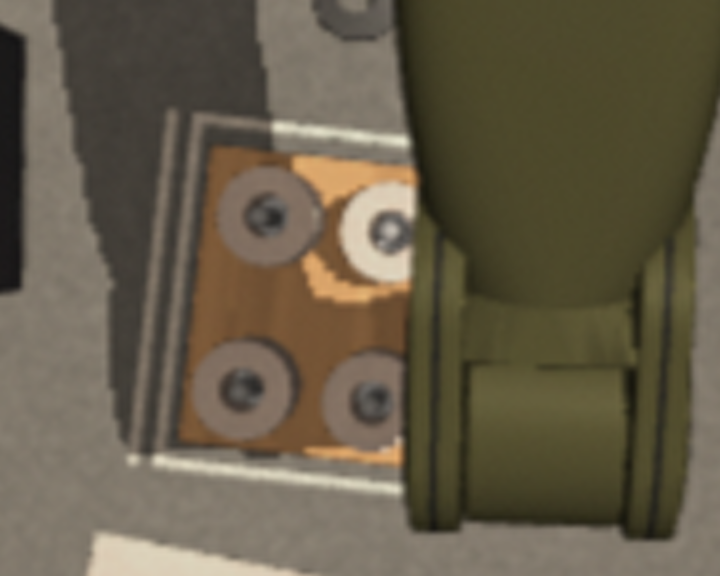

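{"fn": "step_arm", "kwargs": {
  "commands": [
    {"fingers": 0,"slide": [0,0,0],"twist": 0},
    {"fingers": 0,"slide": [0,0,0],"twist": 0},
    {"fingers": 0,"slide": [0,0,0],"twist": 0},
    {"fingers": 0,"slide": [0,0,0],"twist": 0},
    {"fingers": 0,"slide": [0,0,-0.2],"twist": 0},
    {"fingers": 0,"slide": [0,0,-0.3],"twist": 0},
    {"fingers": 0,"slide": [0,0,-0.3],"twist": 0},
    {"fingers": 0,"slide": [0,0,-0.2],"twist": 0}
  ]
}}

```text
time_s: 56.9
eef_pos: [576.4, -20.2, 228.2]
ee_rot: [0.174, 3.135, -0.0]
contact_force: [-0.1, 0.1, -0.6]
opening: 42.6
grasp_force: 0.0
```

{"fn": "step_arm", "kwargs": {
  "commands": [
    {"fingers": 0,"slide": [0.05,0.4,0],"twist": 0},
    {"fingers": 0,"slide": [0.05,0.4,0],"twist": 0},
    {"fingers": 0,"slide": [0.05,0.4,0],"twist": 0},
    {"fingers": 0,"slide": [0.05,0.4,0],"twist": 0},
    {"fingers": 0,"slide": [0.05,0.4,0],"twist": 0},
    {"fingers": 0,"slide": [0.05,0.4,0],"twist": 0},
    {"fingers": 0,"slide": [0.05,0.4,0],"twist": 0},
    {"fingers": 0,"slide": [0,0,0],"twist": 0}
  ]
}}

```text
time_s: 57.7
eef_pos: [571.5, 266.9, 225.5]
ee_rot: [-0.165, -3.137, -0.003]
contact_force: [0.5, -0.2, -0.3]
opening: 42.5
grasp_force: 0.0
```

```bash
python3 m2.py; python3 - <<'E'
from h import *
t=cam('top'); s=cam('side'); m=rect(t,50); 
A=cv2.resize(m[120:480,150:550][:,:,::-1],(400,360)); B=cv2.resize(s['frame'][130:290,170:348][:,:,::-1],(400,360),interpolation=cv2.INTER_CUBIC)
cv2.imwrite('pics/f.png',np.hstack([A,B]))
for l in ('axle_rl','axle_fr'): print(l,lm(s,l,14,4),lm(t,l,14,4))
E
```

```text
caddy [ 560.3 -141.2] -96.43 [162. 181.] {'p1': [605.9000244140625, -183.60000610351562], 'p2': [506.5, -172.39999389648438], 'p3': [614.2000122070312, -110.0999984741211], 'p4': [514.7999877929688, -98.9000015258789], 'h': [574.2999877929688, -17.0]}
deck rolls [(614, -110, 0.76), (513, -100, 0.71), (606, -184, 0.71), (505, -170, 0.68)]
handle [([573, -28], [254, 189], 0.64)] [([577, -17], [258, 185], 0.62)]
tcp [571.7 261.1 226. ] psi 83.64 tilt [-0.001 -0.001 -1.   ] [ 0.8  1.1 -0.5]
axle_rl [([784, 65], [166, 245], 0.62)] [([613, -112], [281, 179], 0.63), ([453, -427], [382, 231], 0.58)]
axle_fr [] []
```

View pics/f.png

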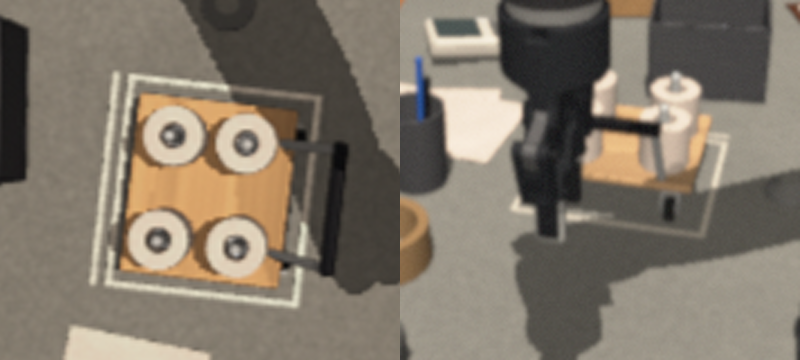

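The caddy sits centred inside the taped lines, within 2 mm and 0.1° of the mark. All four rolls are on their posts and the visible rear castors trail straight.

```bash
python3 -c "
from workcell import *
print(job_done())"
```

```text
the job is handed in; nothing more can be done
None
```

I've handed the job in: three spent cores are in the bin, the four full rolls are on their posts, and the caddy is parked on the mark facing the doubled line, about 2 mm off centre; I could only see the rear castors, which trail straight.

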